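# Seat the power module and gauge its thermal gap

### The job

Take the power module out of the black card rack, slide it straight down between the white card guides of the grey finned housing until it is fully home, its bare metal face towards the brass guide tube, and let it go. Then take the gap gauge from its stand, push its rod into the guide tube until the collar stops against the tube's mouth, so that the module pushes the sliding tip back by the gap, and draw the gauge right out again. Finish still holding the gauge in the air, tip at least 20 cm above the bench, level and turned crosswise (lying left-right as seen from the robot) so that the rings on the tip can be read from the cart; leave the module seated and do not disturb the tape roll, solder spool and tip cleaner.

Things in the scene. Friction and masses are not known exactly. Their poses are not given: they have to be found in the camera images.
- power_module: Power module, about 0.25 kg, loose: flat upright aluminium plate 10 (x) x 70 (y) x 104 (z) mm. Origin: centre of its underside. -x face bare metal; +x face has a green board with parts up to 10.5 mm off the plate, 20 to 66 mm above the underside. The top 35 mm is plain (blue patch) and is gripped by its two faces, 10 mm apart. Starts upright in the rack.
- bare_face (a point): Point on the module's bare (-x) face, 40 mm above its underside, where the gauge tip will touch; axes as the module's.
- card_rack: Black plastic card rack, fixed, 120 x 108 mm. Origin: at bench level under the middle of the wide groove. The module stands on the groove's floor, 6 mm above the bench, axes along the rack's; groove 13 mm wide (x), ribs up to 22 mm above the bench. A small blue board fixed 41 mm to +x of the origin reaches 43 mm above the bench.
- housing: Dark grey finned metal housing, fixed, open on top, walls 60 mm high, body 52 (x) x 83 (y) mm on a dark base plate 100 x 112 mm. Origin: at bench level under the middle of the card slot; z up; the front, with the brass guide tube, faces -x. The seated module has its x, y, z axes along the housing's (bare face to -x).
- slot_floor (a point): Middle of the card slot's floor, 5 mm above the bench, where the middle of the module's underside comes when home; axes as the housing's. The slot, between white guides 55 mm high at its two ends, is 12.5 mm wide (x) for the 10 mm plate and 73 mm long (y) for its 70 mm; at the top 10 mm both pairs of sides flare outwards by about 3 mm.
- tube_mouth (a point): Centre of the brass guide tube's mouth, 46 mm in front (-x) of the housing's origin, 45 mm above the bench; axes as the housing's. The tube is level and entered along +x: bore 15 mm, first 6 mm a funnel from 25 mm; outside 33 mm at the mouth. The seated module's bare face lies 41 mm (+-1.3) beyond the mouth.
- gauge_stand: Grey base plate 150 x 50 mm with two notched black posts that carry the gauge level, fixed. Origin: at bench level under the gauge's grip; x along the gauge, z up. Posts 10 mm thick (x), at x = -46 and +61 mm, up to 47 mm high, 29 mm wide (y); the gauge lifts straight up out of them.
- gauge: Gap gauge, 0.13 kg, loose, starts level in its stand 45 mm above the bench, x along the stand's. Origin: on its axis, middle of the black ribbed grip; x to the tip. Blue handle x = -60 to 35 mm, 16 wide (y), 20 high (z); grip its upright sides at the origin. Collar 34 mm across, x = 40 to 46. Steel rod 12 mm across, to x = 79. White sliding tip 7 mm across, to x = 95 when fully out.
- collar_face (a point): Centre of the collar's front face, which stops on the tube's mouth, 46 mm ahead of the gauge's origin; axes as the gauge's.
- tip_end (a point): End of the white ringed sliding tip, 95 mm ahead of the gauge's origin when fully out; axes as the gauge's.
- gauge_tip (a joint): How far the white tip is pushed back into the rod, in m: 0 fully out, 0.015 fully in. Friction of 1.5 N keeps it where it is pushed; it starts 0 to 3 mm in. With the collar on the tube's mouth and the module seated it is pushed back about 8 mm (6.5 to 9.5 mm); with no module it would touch nothing.
- bench_frame (a point): A point at bench level whose axes are the world's: x ahead of the robot, y to its left (crosswise), z up.
- coffee_pot: Glass coffee pot with black lid and handle, fixed, in the way between rack and housing: 145 x 200 mm, 133 mm high. Origin: centre of its underside; go round or over it.
- coffee_jar: Glass jar with green cap, fixed, close behind the housing: 132 mm diameter, 203 mm high. Origin: centre of its underside; keep the wrist clear of it.
- solder_spool: Solder spool, 59 x 70 x 44 mm, standing loose on the bench; leave it alone. Origin: centre of its underside.
- kapton_roll: Orange tape roll, 54 mm diameter, 12 mm high, lying loose on the bench; leave it alone. Origin: centre of its underside.
- tip_cleaner: Black cup with brass wool, 63 mm diameter, 44 mm high, loose on the bench; leave it alone. Origin: centre of its underside.

How it is judged:
On the way, in this order (a step that is already met when the one before it is completed fails the run):
1. the module is fully home in the housing's slot, bare face towards the tube, and let go (x of power_module in the frame of slot_floor between -0.004 and 0.004 m and y of power_module in the frame of slot_floor between -0.005 and 0.005 m and z of power_module in the frame of slot_floor below 0.003 m and angle between power_module's own z axis and vertical below 0.12 rad and x of bare_face in the frame of slot_floor below 0 m and contact force between the fingers and power_module below 0.1 N), for 0.2 s.
2. the gauge's rod is in the guide tube with the collar stopped on its mouth, and the seated module has pushed the tip back (x of collar_face in the frame of tube_mouth above -0.0025 m and y of collar_face in the frame of tube_mouth between -0.004 and 0.004 m and z of collar_face in the frame of tube_mouth between -0.004 and 0.004 m and angle between the x axis of gauge and the x axis of housing, either way round below 0.12 rad and value of joint gauge_tip between 0.004 and 0.0115 m and x of power_module in the frame of slot_floor between -0.004 and 0.004 m and y of power_module in the frame of slot_floor between -0.005 and 0.005 m and z of power_module in the frame of slot_floor below 0.003 m and angle between power_module's own z axis and vertical below 0.12 rad and x of bare_face in the frame of slot_floor below 0 m), for 0.2 s.
3. the gauge is drawn right out of the tube (distance between tip_end and tube_mouth above 0.03 m and (x of tip_end in the frame of tube_mouth below -0.005 m or height (world z) of tip_end above 0.1 m)), for 0.1 s.
At the end, for the whole second after the job is handed in: gauge held still in the fingers, tip 20 cm or more up, within 0.15 rad of level and 0.3 rad of crosswise, clear of housing and module, tip pushed in 4 to 11.5 mm; module let go, within 3 mm of home, 4 mm of the slot's middle and 0.12 rad of upright, bare face to the tube (all of step 1 and height (world z) of tip_end above 0.2 m and angle between gauge's own x axis and vertical between 1.421 and 1.721 rad and angle between the x axis of gauge and the y axis of bench_frame, either way round below 0.3 rad and contact force between the fingers and gauge above 2 N and contact force between gauge and housing below 0.1 N and contact force between gauge and power_module below 0.1 N and linear speed of gauge below 0.03 m/s and value of joint gauge_tip between 0.004 and 0.0115 m and linear speed of power_module below 0.02 m/s); the arm keeps its last pose, push and grip.
It fails at once if the solder spool is shifted by more than 3 cm (distance of solder_spool from where it was at the start of the episode above 0.03 m).
It fails at once if the tape roll is shifted by more than 3 cm (distance of kapton_roll from where it was at the start of the episode above 0.03 m).
It fails at once if the tip cleaner is shifted by more than 3 cm (distance of tip_cleaner from where it was at the start of the episode above 0.03 m).
It also fails if it takes over 64 s, if anything falls off the work surface, if the arm or the gripper's body presses on something with over 40 N, if the wrist force passes 120 N, or if a joint passes its speed limit or range.

### The arm

A 7-joint arm with a two-finger parallel gripper is mounted at the origin on a cart in front of the work surface, level with it; the furniture and walls round the work are solid. World frame = base frame: x ahead of the robot, y to its left, z up, the work surface at z = 0. Lengths are in m, angles in rad, forces in N, time in s.
With the tool pointing down it reaches from about 0.425 to 0.925 m from the base axis. Payload 6.8 kg.
Tool frame: the origin (TCP) lies midway between the tips of the shut fingers; the grasp point (between the pads) lies 19 mm behind it; z points along the fingers, y is the direction in which the jaws open and shut (so a half turn about z gives the same grasp; the last joint's range is limited). The gripper opens to 85 mm and grips with 20 to 120 N. Pads are 22 mm wide; open, the fingers measure 114 mm over their backs; the gripper's body (76 mm by 85 mm) begins 54 mm behind the grasp point. The pads swing forward as they close: fully open they stand 13 mm farther back than shut.
Start: joints at [-1.233, 0.477, 0.022, 1.555, -0.011, 1.109, -0.083], TCP at [0.291, 0.609, 0.231] pointing down, gripper open.
Joint ranges: [-2.96, 2.96], [-0.34, 2.1], [-1.41, 1.46], [0.24, 2.44], [-1.37, 4.51], [0.17, 1.92], [-2.96, 2.96]. Speed limits (rad/s): [2.39, 2.39, 3.14, 3.14, 3.14, 3.14, 3.14].

### API

Orientations are given as a rotation vector (axis times angle).
In Python, from bench import r gives the robot as it stands. The module is installed in compiled form; this text tells all that it offers.
- The arm moves only by the tool play_rows, never from a script. Its argument "plan" is a list of rows, each a list of 7 numbers: the shift along the world's x, y, z in mm, then the turn, a rotation vector about the world's x, y, z in rad, then the finger opening in mm, from 0 to 85.4. A call has 1 to 12 rows; each row is the pose to reach, as a shift and turn from the pose commanded when the call began; what a row does not reach only later rows make up. A row lasts 1/10 s, in which the tool goes at most 50 mm and 8.59 degrees, less where a joint would pass 70% of its speed; a pose out of reach is approached as far as the arm can. A call with a gripper value outside its range is refused whole. The fingers move at their own pace and stop on an object; "grip_force" is the grip in N (left out, the last holds). Time passes only in rows, so rows that repeat a pose let the fingers close. It gives the time, the measured TCP pose, the force and the opening at its end, in the units of the state.
- r.get_obs(): the state, without advancing time (a new reading comes with each control period).
- r.grab_frame(name): name is "scene" or "top" or "wrist"; returns a dict with "color" (384x512x3 uint8, blue, green, red), "z_map" (384x512 float32, m along the optical axis (not along the pixel's ray), 0 where there is no reading), "camera_matrix" (3x3 intrinsics, pixels), "R" (3x3) and "t" (3): a world point X has camera coordinates R X + t. Camera axes: x right, y down, z forward; pixel columns grow to the right and rows downward; lengths in m; the calibration is good to about 2 mm. The wrist camera is an equidistant fisheye: a pixel r from the principal point sees the ray r / f radians off the axis. A picture is of the moment at which its call begins.
- r.hand_in(): hands the job in, once; it reports no verdict.
The state is a dict: "clock": time; "joints": joint angles; "qvel": joint speeds; "tau": joint torques, N m; "tcp_pos": TCP position; "orientation": TCP orientation; "contact_force": force on the tool from outside, world axes, zero at the start; "moment": the same for the moment, N m; "grip_width": finger opening in m.
Only numpy, scipy, OpenCV 4.12 (cv2) and the standard library are available. Lean on these libraries where they do the work, as an engineer would, in place of code of your own. Each camera call takes 0.05 s, during which the arm holds its last target.

## Working session

There is one attempt and no reset: what is moved stays moved. The work goes in short steps, Python scripts to look and compute and a tool call to move; the robot and the scene stay as the last step left them, time stands still between calls to the robot, and variables do not carry over. Pictures are saved under pics/ and viewed, and the job is handed in when it is done.

Besides the shell and the picture viewer there is one more tool, called after "Request:" as name([rows], argument=value, ...), one row to a line, values as JSON. play_rows: Moves the arm, as the interface text tells. Its arguments: {"type":"object","properties":{"plan":{"type":"array"},"grip_force":{"type":"number"}},"required":["plan"]}

```bash
mkdir -p pics; cat > h.py <<'E'
import numpy as np, cv2, pickle
from bench import r
from scipy.spatial.transform import Rotation as Ro
def save(n,tag):
    f=r.grab_frame(n); pickle.dump(f,open(f'{tag}.pkl','wb')); cv2.imwrite(f'pics/{tag}.png',f['color']); return f
def load(tag): return pickle.load(open(f'{tag}.pkl','rb'))
def cloud(f):
    K=f['camera_matrix'];z=f['z_map'];v,u=np.mgrid[:z.shape[0],:z.shape[1]]
    P=np.stack([(u-K[0,2])/K[0,0]*z,(v-K[1,2])/K[1,1]*z,z],-1)
    W=(P-f['t'])@f['R']; W[z==0]=np.nan; return W
def st():
    o=r.get_obs(); print(o['clock'],o['tcp_pos'],o['orientation'],o['contact_force'],o['grip_width'])
    return o
E
python3 - <<'E'
from h import *
o=st()
for n in ('scene','top','wrist'):
    f=save(n,n+'0'); print(n,f['camera_matrix'],-f['R'].T@f['t'],f['R'][2])
print(r.get_obs()['clock'],o['joints'])
E
```

```text
0.0 [0.29077154 0.60848955 0.23033292] [-6.94381296e-01 -3.06358363e+00  2.82440939e-03] [-0.2575657  -0.40452879  0.40681083] 0.085088912696997
scene [[417.81568691   0.         257.3513585 ]
 [  0.         417.81568691 190.20795248]
 [  0.           0.           1.        ]] [0.62550857 0.7723595  0.75095118] [-0.07332293 -0.77179581 -0.63162883]
top [[389.29401874   0.         249.76703321]
 [  0.         389.29401874 188.69965161]
 [  0.           0.           1.        ]] [ 0.36191336 -0.04992227  1.30151132] [ 0.16710211 -0.01049253 -0.98588376]
wrist [[297.31863964   0.         253.79243309]
 [  0.         297.31863964 189.37250788]
 [  0.           0.           1.        ]] [0.2170957  0.64342189 0.37278222] [ 0.29029007 -0.1416388  -0.9463985 ]
0.15 [-1.23312585  0.47776994  0.02233656  1.55648211 -0.01153237  1.10929135
 -0.08312041]
```

View pics/scene0.png

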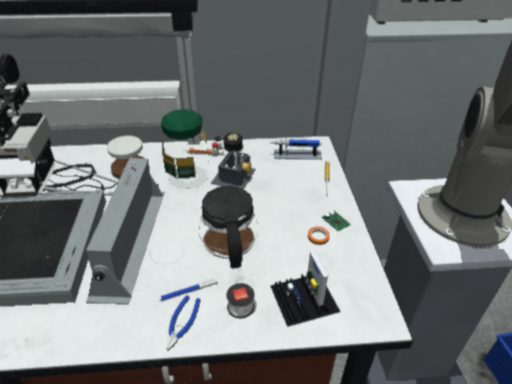

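View pics/top0.png

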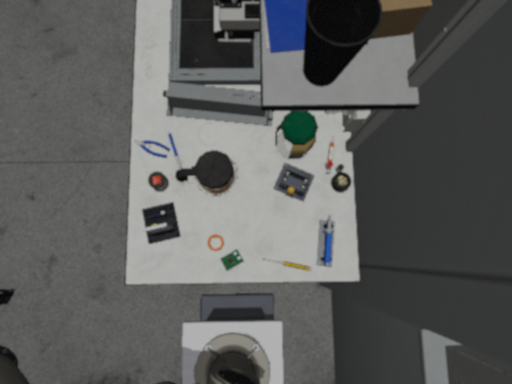

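View pics/wrist0.png

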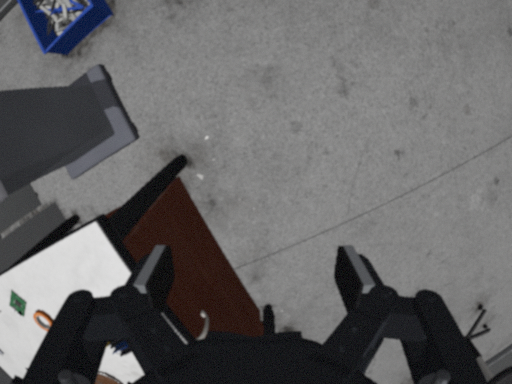

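```bash
python3 - <<'E'
from h import *
f=load('top0'); W=cloud(f); np.save('top0w.npy',W)
for n,(u,v) in dict(rack=(161,222),mod=(158,224),pot=(214,170),house=(294,182),tube=(290,190),stand=(327,243),jar=(299,126),spool=(158,181),roll=(216,242),cleaner=(341,182),shelf=(340,80),bench=(250,240),drv=(290,264),board=(232,260),robot_edge=(240,278),redthing=(331,155)).items(): print(n,W[v,u].round(3))
def crop(tag,u0,v0,u1,v1,s,out):
    im=load(tag)['color'][v0:v1,u0:u1]; cv2.imwrite(f'pics/{out}.png',cv2.resize(im,None,fx=s,fy=s,interpolation=cv2.INTER_CUBIC))
crop('top0',135,190,195,255,9,'c_rack')
crop('top0',265,150,355,275,6,'c_house') if 0 else crop('top0',265,155,360,215,8,'c_house')
crop('top0',305,210,350,270,9,'c_stand')
crop('scene0',260,245,350,330,7,'c_rack_s')
crop('scene0',200,120,340,200,5,'c_house_s')
E
```

```text
rack [0.468 0.22  0.065]
mod [0.458 0.218 0.112]
pot [0.619 0.047 0.134]
house [ 0.603 -0.214  0.004]
tube [ 0.567 -0.193  0.059]
stand [ 0.395 -0.305  0.059]
jar [ 0.733 -0.209  0.206]
spool [0.604 0.237 0.046]
roll [ 0.405  0.05  -0.001]
cleaner [ 0.602 -0.374  0.003]
shelf [ 0.724 -0.252  0.528]
bench [ 0.41  -0.062 -0.002]
drv [ 0.33  -0.191  0.014]
board [ 0.346 -0.003  0.007]
robot_edge [ 0.287 -0.028  0.001]
redthing [ 0.692 -0.341  0.019]
```

View pics/c_rack.png

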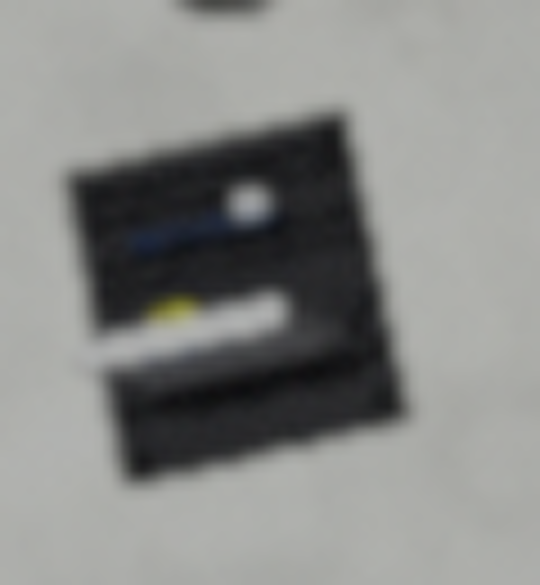

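View pics/c_house.png

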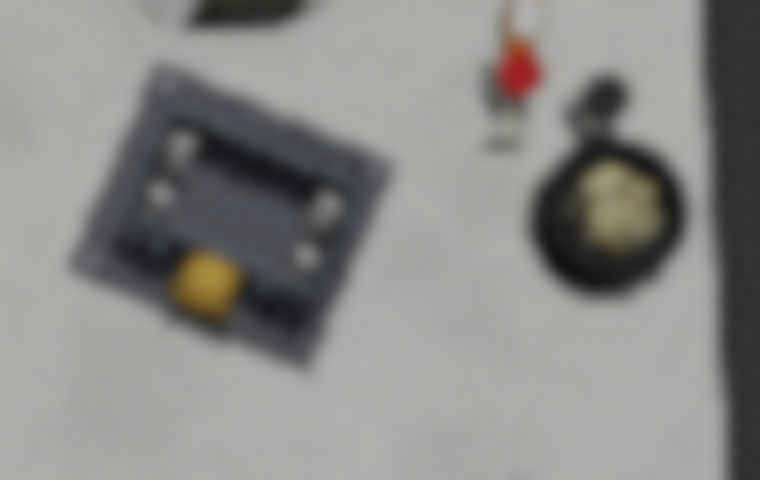

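View pics/c_stand.png

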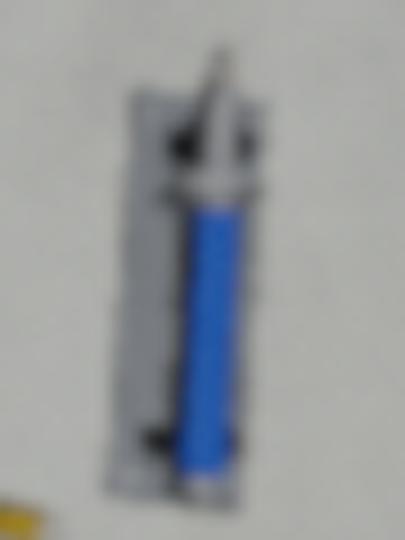

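View pics/c_rack_s.png

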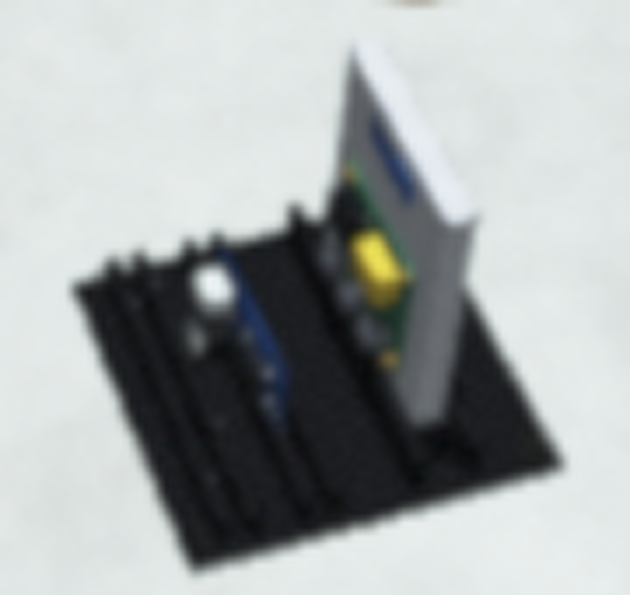

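View pics/c_house_s.png

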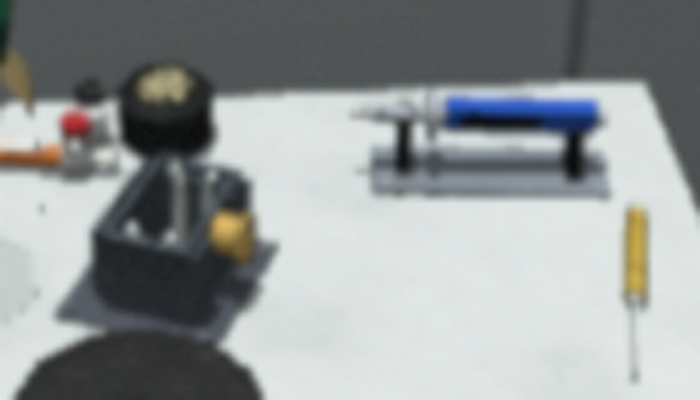

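```bash
cat >> h.py <<'E'
def near(W,c,rad,z0,z1):
    m=(np.hypot(W[...,0]-c[0],W[...,1]-c[1])<rad)&(W[...,2]>z0)&(W[...,2]<z1)
    return m
def rect(P):
    P=P[:,:2]; (c,s,a)=cv2.minAreaRect((P*1000).astype(np.float32)); return np.round(c,1),np.round(s,1),round(a,1),len(P)
E
python3 - <<'E'
from h import *
for t in ('top0','scene0'):
    W=cloud(load(t)); print(t)
    P=W[near(W,(.46,.22),.07,.1,.12)]; print('modtop',rect(P),P[:,2].mean(),P.mean(0))
    P=W[near(W,(.45,.22),.09,.003,.03)]; print('rack',rect(P))
    P=W[near(W,(.61,-.21),.075,.05,.07)]; print('house walls',rect(P),P[:,2].mean())
    P=W[near(W,(.61,-.21),.09,.003,.07)]; print('base',rect(P),P[:,2].mean())
    P=W[near(W,(.40,-.30),.12,.045,.07)]; print('gauge',rect(P),P[:,2].mean(),P[:,2].max())
    P=W[near(W,(.40,-.30),.12,.004,.07)]; print('stand',rect(P))
E
```

```text
top0
modtop (array([450. , 229.9]), array([10.3, 70.3]), 12.8, 86) 0.10926902311900871 [0.45027184 0.22810243 0.10926902]
rack (array([449.1, 219.3]), array([172.7, 175.6]), 16.9, 1093)
house walls (array([ 617.7, -216.3]), array([ 89.9, 125.2]), 69.7, 273) 0.0586007917548465
base (array([ 608.1, -211.6]), array([174. , 174.3]), 79.5, 1156) 0.022328839576689966
gauge (array([ 405.2, -357.8]), array([124.1, 155.9]), 87.6, 276) 0.05418300257215375 0.06798812532746948
stand (array([ 396.7, -299.3]), array([234.6, 231.2]), 49.9, 1125)
scene0
modtop (array([448.7, 229.6]), array([11.2, 71.1]), 13.3, 196) 0.10867375751516915 [0.44936691 0.23271085 0.10867376]
rack (array([451.4, 224.7]), array([171.1, 165.6]), 27.4, 1877)
house walls (array([ 605.5, -213.5]), array([ 91.2, 106.1]), 60.4, 346) 0.057319322800403125
base (array([ 610.5, -211.3]), array([106.1, 176.6]), 76.0, 1177) 0.031788916559631356
gauge (array([ 407.1, -356.6]), array([157.1, 126.4]), 1.9, 269) 0.05258004555448756 0.0697607608504188
stand (array([ 391.5, -301.6]), array([219. , 229.8]), 35.3, 919)
```

Request:
play_rows([
  [159,-379,0,0,0,-0.897,50],
  [159,-379,0,0,0,-0.897,50],
  [159,-379,0,0,0,-0.897,50],
  [159,-379,0,0,0,-0.897,50],
  [159,-379,0,0,0,-0.897,50],
  [159,-379,0,0,0,-0.897,50],
  [159,-379,0,0,0,-0.897,50],
  [159,-379,0,0,0,-0.897,50],
  [159,-379,0,0,0,-0.897,50],
  [159,-379,-20,0,0,-0.897,50],
  [159,-379,-20,0,0,-0.897,50],
])

```text
clock: 1.25
tcp_pos: [0.4488, 0.2292, 0.2096]
orientation: [-1.955, -2.458, 0.005]
contact_force: [-0.2, 0.8, 0.9]
grip_width: 0.0504
```

```bash
python3 - <<'E'
from h import *
o=st(); print(o['joints'])
f=save('wrist','w1'); R=Ro.from_rotvec(o['orientation']).as_matrix(); print(R.round(3), 'cam',-f['R'].T@f['t'])
E
```

```text
1.25 [0.44876659 0.22917369 0.20958875] [-1.95461031 -2.45800543  0.00546668] [-0.21383976  0.75451252  0.89763883] 0.05037612205053429
[-0.88600152  0.22453261  0.33775554  1.99741724 -0.09155072  0.93762209
 -0.27439494]
[[-0.225  0.974 -0.003]
 [ 0.974  0.225 -0.002]
 [-0.001 -0.003 -1.   ]] cam [0.43166486 0.30930678 0.35181875]
```

View pics/w1.png

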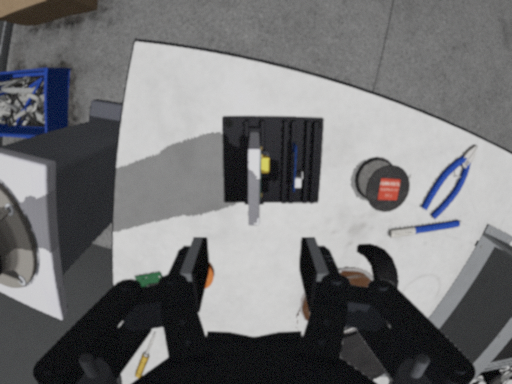

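```bash
cat >> h.py <<'E'
def wcloud(f):
    K=f['camera_matrix'];z=f['z_map'];v,u=np.mgrid[:z.shape[0],:z.shape[1]]
    a=(u-K[0,2])/K[0,0];b=(v-K[1,2])/K[1,1];th=np.hypot(a,b);k=np.where(th>1e-6,np.tan(np.minimum(th,1.45))/np.maximum(th,1e-6),1)
    P=np.stack([a*k*z,b*k*z,z],-1); W=(P-f['t'])@f['R']; W[z==0]=np.nan; return W
def wproj(f,X):
    K=f['camera_matrix'];P=np.atleast_2d(X)@f['R'].T+f['t'];rr=np.hypot(P[:,0],P[:,1]);th=np.arctan2(rr,P[:,2])
    return np.stack([K[0,2]+K[0,0]*th*P[:,0]/rr,K[1,2]+K[0,0]*th*P[:,1]/rr],-1)
E
python3 - <<'E'
from h import *
f=load('w1');W=wcloud(f)
P=W[near(W,(.46,.22),.07,.1,.118)]; print('modtop',rect(P),P[:,2].mean())
print(W[300,80],W[250,150],W[160,235])
E
```

```text
modtop (array([449.1, 228.9]), array([ 9.8, 70.2]), 12.8, 909) 0.1096599540434538
[-0.02356047 -0.47167423 -0.35090739] [0.33399413 0.06907882 0.00184805] [0.42682074 0.22410233 0.00555975]
```

Request:
play_rows([
  [0,0,-50,0,0,0,50],
  [0,0,-100,0,0,0,50],
  [0,0,-125,0,0,0,50],
  [0,0,-132,0,0,0,50],
  [0,0,-132,0,0,0,50],
  [0,0,-132,0,0,0,0],
  [0,0,-132,0,0,0,0],
  [0,0,-132,0,0,0,0],
  [0,0,-132,0,0,0,0],
  [0,0,-132,0,0,0,0],
], grip_force=60)

```text
clock: 2.3
tcp_pos: [0.4496, 0.2305, 0.0808]
orientation: [-1.954, -2.458, -0.001]
contact_force: [-4.0, -0.6, 10.8]
grip_width: 0.0091
```

Request:
play_rows([
  [0,0,4,0,0,0,0],
  [0,0,4,0,0,0,0],
])

```text
clock: 2.5
tcp_pos: [0.4502, 0.2302, 0.0841]
orientation: [1.954, 2.46, 0.002]
contact_force: [-0.6, -0.5, -1.0]
grip_width: 0.0089
```

```bash
python3 - <<'E'
from h import *
o=st()
f=save('scene','s2');im=f['color'][220:340,240:360];cv2.imwrite('pics/s2c.png',cv2.resize(im,None,fx=5,fy=5,interpolation=cv2.INTER_CUBIC))
E
```

```text
2.5 [0.45021066 0.23023731 0.08408801] [1.95426202e+00 2.45963141e+00 1.65145457e-03] [-0.59154421 -0.51398695 -1.00101872] 0.008944862597285894
```

View pics/s2c.png

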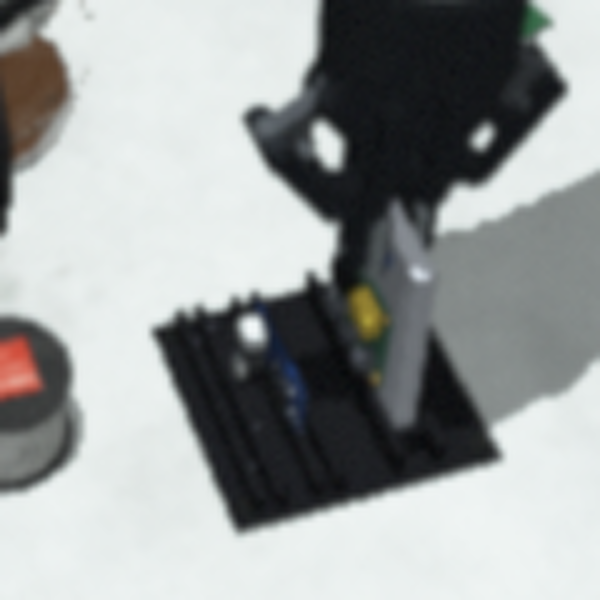

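Request:
play_rows([
  [0,0,50,0,0,0,0],
  [0,0,100,0,0,0,0],
  [0,0,140,0,0,0,0],
  [0,0,175,0,0,0,0],
  [0,-30,175,0,0,0,0],
  [30,-80,175,0,0,-0.12,0],
  [67,-125,175,0,0,-0.24,0],
  [67,-170,175,0,0,-0.36,0],
  [67,-215,175,0,0,-0.48,0],
  [67,-260,175,0,0,-0.611,0],
  [67,-305,175,0,0,-0.611,0],
  [67,-350,175,0,0,-0.611,0],
])

```text
clock: 3.75
tcp_pos: [0.5166, -0.1219, 0.2583]
orientation: [2.604, 1.758, 0.0]
contact_force: [1.2, 0.2, -1.9]
grip_width: 0.0085
```

Request:
play_rows([
  [0,-45,0,0,0,0,0],
  [0,-55,0,0,0,0,0],
  [0,-55,0,0,0,0,0],
  [0,-55,0,0,0,0,0],
])

```text
clock: 4.15
tcp_pos: [0.5172, -0.1736, 0.258]
orientation: [-2.602, -1.759, -0.0]
contact_force: [-0.5, 1.1, -2.5]
grip_width: 0.009
```

```bash
python3 - <<'E'
from h import *
o=st(); print(o['joints'])
f=save('wrist','w3'); W=wcloud(f)
f2=save('top','top3'); f3=save('scene','s3')
E
```

```text
4.15 [ 0.51715425 -0.17358408  0.25795575] [-2.60197255e+00 -1.75867796e+00 -9.52671657e-05] [-0.46061947  1.05735127 -2.45124015] 0.009006201394492357
[-0.35043083  0.2747569   0.68552554  1.87021635 -0.19832073  1.06574443
  0.03144185]
```

View pics/w3.png

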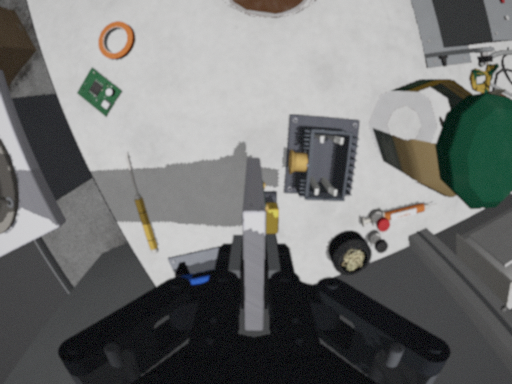

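View pics/s3.png

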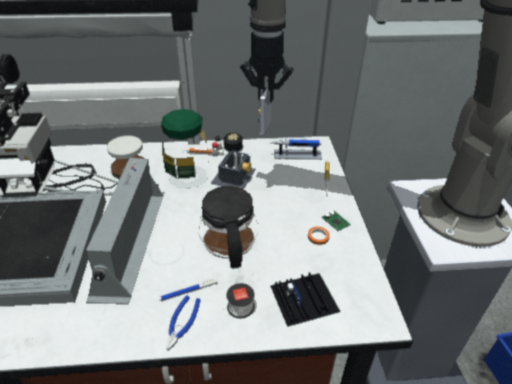

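Module is held; the wrist view shows the housing clearly at about (322,160). Enlarge and measure it.

```bash
python3 - <<'E'
from h import *
f=load('w3');W=wcloud(f)
im=f['color'][105:215,270:380];cv2.imwrite('pics/w3c.png',cv2.resize(im,None,fx=5,fy=5,interpolation=cv2.INTER_CUBIC))
c=(.61,-.21)
P=W[near(W,c,.075,.056,.066)];print('walls',rect(P),P[:,2].mean())
P=W[near(W,c,.075,.051,.056)];print('guides',rect(P),P[:,2].mean())
M=W[near(W,(.517,-.174),.08,.15,.31)]
# module top: points near expected top
for z in np.arange(.26,.31,.005):
    P=W[near(W,(.517,-.174),.06,z,z+.005)]; print(round(z,3),len(P), rect(P) if len(P)>5 else '')
E
```

```text
walls (array([ 616.3, -217.9]), array([ 90.8, 127.1]), 69.7, 1355) 0.05943611452376877
guides (array([ 616.9, -216. ]), array([ 86.1, 127.1]), 70.6, 561) 0.05380113005596505
0.26 137 (array([ 526.4, -155.6]), array([28.7, 31.5]), 67.8, 137)
0.265 290 (array([ 526.1, -155.7]), array([29. , 35.1]), 67.4, 290)
0.27 334 (array([ 526.2, -155.9]), array([29.2, 36.3]), 68.0, 334)
0.275 342 (array([ 526. , -155.6]), array([29.4, 35.8]), 68.4, 342)
0.28 416 (array([ 526.1, -155.6]), array([29.1, 36.1]), 67.9, 416)
0.285 2801 (array([ 517. , -173.3]), array([67.9, 34.6]), 50.2, 2801)
0.29 427 (array([ 518.5, -175.2]), array([23.9, 34.9]), 68.5, 427)
0.295 415 (array([ 518. , -173.4]), array([23.9, 49.6]), 68.0, 415)
0.3 894 (array([ 519.7, -172.1]), array([23. , 70.1]), 68.3, 894)
0.305 1310 (array([ 519.1, -173.9]), array([26.2, 78.1]), 67.9, 1310)
```

View pics/w3c.png

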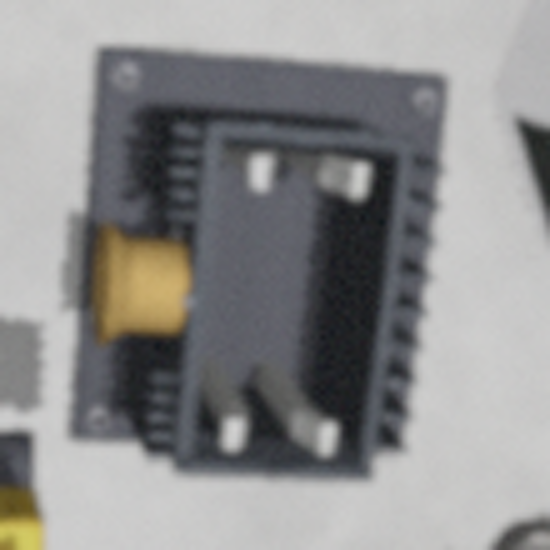

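```bash
cat >> h.py <<'E'
def wplane(f,uv,z):
    K=f['camera_matrix'];uv=np.atleast_2d(uv).astype(float);a=(uv[:,0]-K[0,2])/K[0,0];b=(uv[:,1]-K[1,2])/K[1,1];th=np.hypot(a,b);
    d=np.stack([np.sin(th)*a/th,np.sin(th)*b/th,np.cos(th)],-1)@f['R'];C=-f['R'].T@f['t']
    return C+d*((z-C[2])/d[:,2])[:,None]
E
python3 - <<'E'
from h import *
f=load('w3');W=wcloud(f)
def px(l): l=np.array(l,float); return (l+.5)/5-.5+[270,105]
# base corners
B=wplane(f,px([[100,48],[445,75],[72,438]]),.003); print('base',B.round(4), np.linalg.norm(B[1]-B[0]),np.linalg.norm(B[2]-B[0]))
ctr=(B[1]+B[2])/2; print('c',ctr); d=B[1]-B[0];print('yaw',np.degrees(np.arctan2(d[1],d[0]))); d=B[0]-B[2];print('yaw',np.degrees(np.arctan2(-d[0],d[1])))
R4=wplane(f,px([[205,124],[413,146],[370,476],[176,470]]),.06);print('rim',R4.round(4),R4.mean(0))
for i in range(4):
    d=R4[(i+1)%4]-R4[i];print(np.linalg.norm(d),np.degrees(np.arctan2(d[1],d[0])))
# transform cloud to approx housing frame
yaw=np.radians(-21);c=ctr[:2];Q=(W[...,:2]-c)@np.array([[np.cos(yaw),-np.sin(yaw)],[np.sin(yaw),np.cos(yaw)]])
S=np.array([[np.cos(yaw),-np.sin(yaw)],[np.sin(yaw),np.cos(yaw)]])
m=near(W,c,.08,.045,.06)
col=f['color'].astype(int);white=m&(col.min(-1)>150)
n,l=cv2.connectedComponents(white.astype(np.uint8))
for i in range(1,n):
    k=l==i
    if k.sum()>5: print(k.sum(),np.argwhere(k).mean(0),'hx',(Q[k][:,0].min()*1000).round(1),(Q[k][:,0].max()*1000).round(1),'hy',(Q[k][:,1].min()*1000).round(1),(Q[k][:,1].max()*1000).round(1),W[k][:,2].mean())
E
```

```text
base [[ 0.5823 -0.1432  0.003 ]
 [ 0.6713 -0.1829  0.003 ]
 [ 0.5369 -0.2437  0.003 ]] 0.0974965445842119 0.11018579529950488
c [ 0.6041176  -0.21327952  0.003     ]
yaw -24.012791386936726
yaw -24.30776238613557
rim [[ 0.5944 -0.1619  0.06  ]
 [ 0.6408 -0.1843  0.06  ]
 [ 0.6061 -0.2608  0.06  ]
 [ 0.5599 -0.2403  0.06  ]] [ 0.60029789 -0.21182045  0.06      ]
0.05147605810407073 -25.758562195308567
0.08397842052299308 -114.38173596388603
0.05052937816422866 156.04432895670453
0.08559611118957762 66.24294615542301
```

```bash
python3 - <<'E'
from h import *
f=load('w3')
im=f['color'][125:205,300:345];cv2.imwrite('pics/w3d.png',cv2.resize(im,None,fx=12,fy=12,interpolation=cv2.INTER_CUBIC)[:960])
im=f['color'][128:150,310:350];cv2.imwrite('pics/w3e.png',cv2.resize(im,None,fx=18,fy=18,interpolation=cv2.INTER_CUBIC))
im=f['color'][175:203,305:345];cv2.imwrite('pics/w3f.png',cv2.resize(im,None,fx=18,fy=18,interpolation=cv2.INTER_CUBIC))
C=-f['R'].T@f['t'];print(C,wproj(f,np.array([C*[1,1,0]])))
E
```

```text
[ 0.54944747 -0.09773795  0.40035734] [[254.03162458  91.41540488]]
```

View pics/w3e.png

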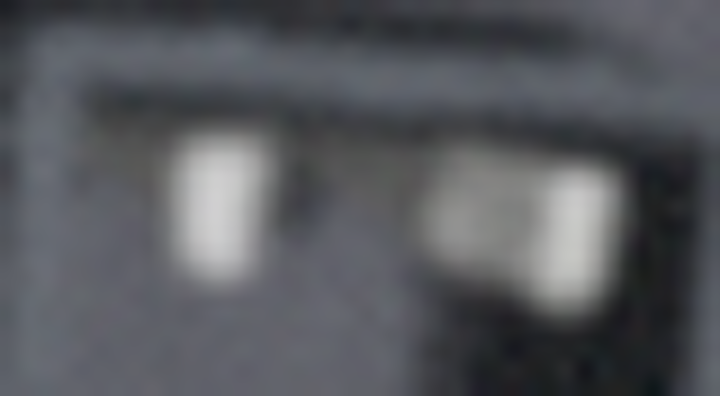

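View pics/w3f.png

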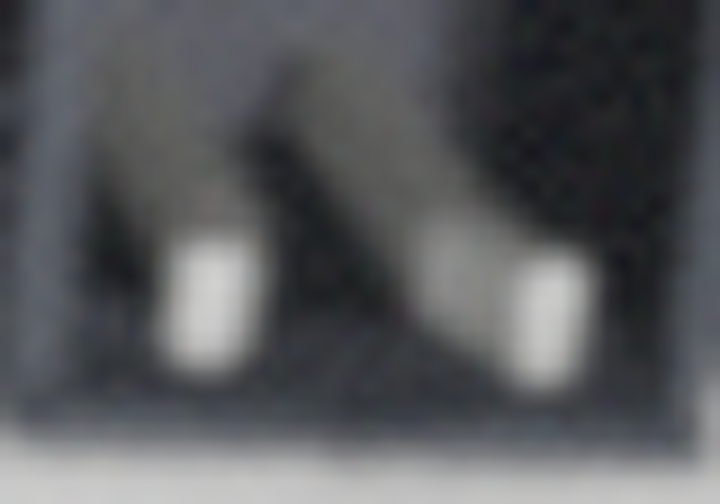

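```bash
python3 - <<'E'
from h import *
f=load('w3')
def g(l,o): l=np.array(l,float); return (l+.5)/18-.5+o
U=wplane(f,g([[268,210],[540,235]],[310,128]),.055); L=wplane(f,g([[255,305],[512,315]],[305,175]),.055)
print(U.round(4),L.round(4),np.linalg.norm(U[1]-U[0]),np.linalg.norm(L[1]-L[0]))
u=U.mean(0);l=L.mean(0);d=u-l;print('centre',(u+l)/2,np.linalg.norm(d),'yaw',np.degrees(np.arctan2(-d[0],d[1])))
W=wcloud(f)
# base plate fit by cloud/gray mask, tube mouth
yaw=np.radians(-24);c=((u+l)/2)[:2];S=np.array([[np.cos(yaw),-np.sin(yaw)],[np.sin(yaw),np.cos(yaw)]])
# fit: rim points z .057-.063 in frame
m=near(W,c,.07,.057,.064);Q=(W[m][:,:2]-c)@S*1000
for lo,hi in ((-30,30),): print(np.percentile(Q,[0,2,50,98,100],axis=0).round(1))
# rim yaw: refine by minAreaRect on body only excluding tube
k=(Q[:,0]>-32);print(rect(W[m][k]))
E
```

```text
[[ 0.607  -0.1799  0.055 ]
 [ 0.6242 -0.188   0.055 ]] [[ 0.5796 -0.24    0.055 ]
 [ 0.5967 -0.2477  0.055 ]] 0.019062547291910217 0.01872462810108703
centre [ 0.60185419 -0.21387414  0.055     ] 0.06590318984126069 yaw -24.645816939643485
[[-48.  -43.7]
 [-46.1 -42.2]
 [ -5.8   1.5]
 [ 28.3  44.6]
 [ 33.1  45.4]]
(array([ 602.8, -213.4]), array([89.1, 64.9]), 65.9, 983)
```

```bash
python3 - <<'E'
from h import *
f=load('w3');W=wcloud(f);t=np.array([0.51715,-0.17358,.25796])
R=Ro.from_rotvec([-2.60197255e+00,-1.75867796e+00,0]).as_matrix();print(R.round(4),np.degrees(np.arctan2(R[1,1],R[0,1])))
Q=(W-t)@R*1000   # tool frame
# tool x along module +-y, tool z down
ok=np.isfinite(Q[...,0])
m=ok&(abs(Q[...,1])<7)&(abs(Q[...,0])<50)&(Q[...,2]>-40)&(Q[...,2]<85)
P=Q[m]
for z in range(-36,84,6):
    k=(P[:,2]>=z)&(P[:,2]<z+6)
    if k.sum()>3: print(z,k.sum(),np.percentile(P[k],[1,99],axis=0).round(1).tolist())
im=f['color'][150:340,200:310];cv2.imwrite('pics/w3m.png',cv2.resize(im,None,fx=3.1,fy=3.1,interpolation=cv2.INTER_CUBIC))
E
```

```text
[[ 3.728e-01  9.279e-01 -6.000e-04]
 [ 9.279e-01 -3.728e-01  8.000e-04]
 [ 6.000e-04 -8.000e-04 -1.000e+00]] -21.89032238317511
-36 183 [[-29.4, -6.9, -35.9], [30.9, 6.9, -30.0]]
-30 2588 [[-33.6, -5.2, -29.9], [34.2, 6.4, -24.9]]
-24 157 [[9.6, -6.8, -24.0], [34.5, 6.9, -18.1]]
-18 131 [[9.6, -6.9, -18.0], [34.4, 6.3, -12.2]]
-12 118 [[9.8, -6.8, -12.0], [34.4, 6.1, -6.1]]
-6 89 [[9.9, -6.6, -5.9], [34.4, 6.2, -0.1]]
0 65 [[33.3, -3.5, 0.1], [34.3, 5.9, 5.9]]
6 65 [[33.0, -3.6, 6.1], [34.4, 6.0, 11.9]]
12 54 [[32.9, -3.3, 12.2], [34.3, 6.2, 17.7]]
18 52 [[33.4, -3.4, 18.3], [34.3, 5.8, 23.9]]
24 43 [[33.1, -3.6, 24.1], [34.3, 5.9, 30.0]]
30 43 [[32.8, -3.8, 30.2], [34.2, 6.0, 35.8]]
36 38 [[33.4, -3.3, 36.1], [34.1, 5.6, 41.9]]
42 32 [[33.4, -3.5, 42.0], [34.3, 5.7, 47.8]]
48 32 [[33.2, -3.6, 48.6], [34.2, 5.8, 53.9]]
54 27 [[33.0, -3.6, 54.8], [34.0, 5.7, 59.5]]
60 28 [[32.9, -3.9, 60.2], [34.1, 5.4, 65.8]]
66 26 [[32.9, -3.9, 66.1], [34.2, 5.2, 71.3]]
72 11 [[33.4, -2.6, 72.6], [34.1, 5.3, 74.7]]
```

View pics/w3m.png

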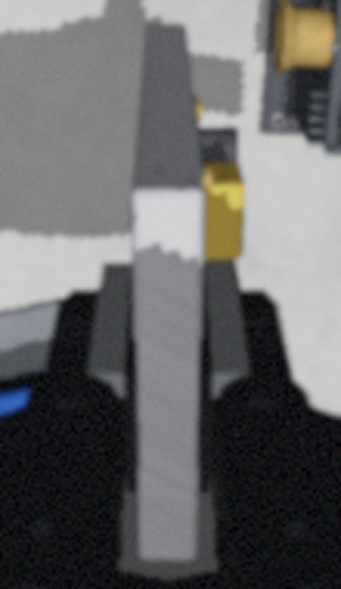

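Request:
play_rows([
  [42,-19,0,0,0,-0.042,0],
  [84,-39,0,0,0,-0.042,0],
  [84,-39,-40,0,0,-0.042,0],
  [84,-39,-80,0,0,-0.042,0],
  [84,-39,-103,0,0,-0.042,0],
  [84,-39,-103,0,0,-0.042,0],
  [84,-39,-103,0,0,-0.042,0],
])

```text
clock: 5.0
tcp_pos: [0.6016, -0.213, 0.1558]
orientation: [-2.639, -1.705, -0.0]
contact_force: [0.1, -0.3, -1.2]
grip_width: 0.0087
```

```bash
python3 - <<'E'
from h import *
o=st(); print(o['joints'])
f=save('wrist','w4');f3=save('scene','s4')
im=f3['color'][100:210,150:290];cv2.imwrite('pics/s4c.png',cv2.resize(im,None,fx=5,fy=5,interpolation=cv2.INTER_CUBIC))
E
```

```text
5.0 [ 0.60163775 -0.2130198   0.15577938] [-2.63866752e+00 -1.70495915e+00 -1.63453811e-04] [ 0.08829909 -0.32781384 -1.19651831] 0.008722969327497991
[-0.19376088  0.56033889  0.61555642  1.74934133 -0.38548112  0.95515776
  0.15266148]
```

View pics/w4.png

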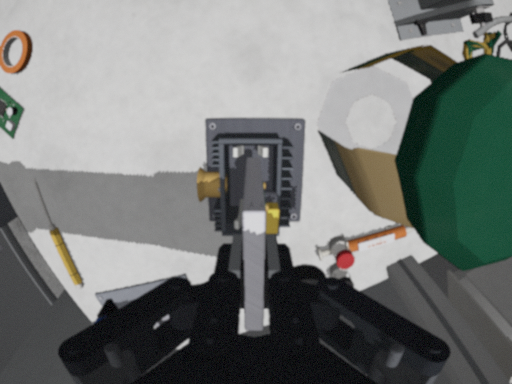

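View pics/s4c.png

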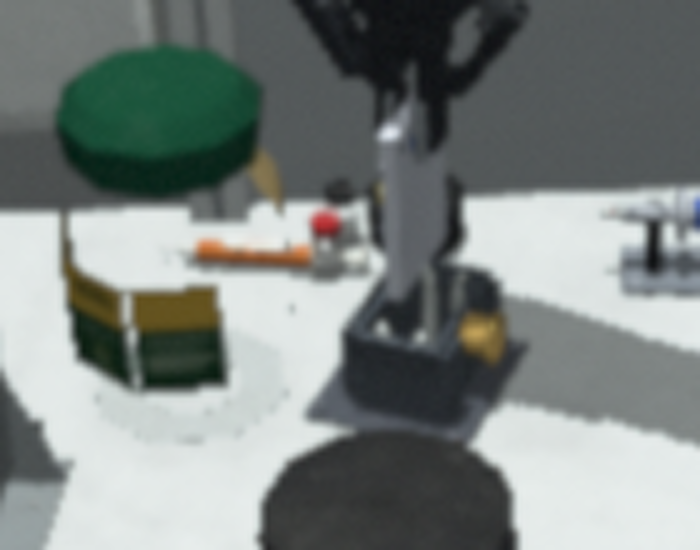

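```bash
python3 - <<'E'
from h import *
f=load('w4');W=wcloud(f)
im=f['color'][115:225,195:310];cv2.imwrite('pics/w4c.png',cv2.resize(im,None,fx=7,fy=7,interpolation=cv2.INTER_CUBIC)[:600])
E
```

```text
(no output)
```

View pics/w4c.png

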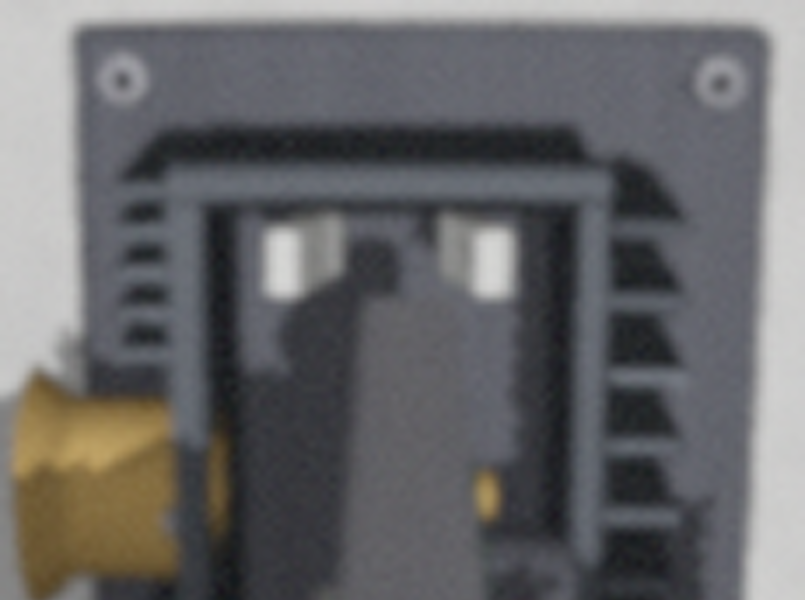

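```bash
python3 - <<'E'
from h import *
f=load('w4');o=r.get_obs();t=o['tcp_pos'];R=Ro.from_rotvec(o['orientation']).as_matrix()
print(np.degrees(np.arctan2(R[1,1],R[0,1])))
px=lambda l:(np.array(l,float)+.5)/7-.5+[195,115]
S=wplane(f,px([[303,262],[472,262]]),.055);S2=wplane(f,px([[342,250],[442,250]]),.045)
M=wplane(f,px([[360,297],[466,297]]),t[2]-.0747);M2=wplane(f,px([[343,560],[482,560]]),t[2])
for n,A in (('slot',S),('slot narrow',S2),('modbot',M)):
    print(n,((A-t)@R*1000).round(1).tolist())
W=wcloud(f);Q=(W-t)@R*1000
m=(abs(Q[...,1])<8)&(abs(Q[...,0])<50);P=Q[m]
for z in range(-30,78,12):
    k=(P[:,2]>=z)&(P[:,2]<z+12)&(P[:,0]>30)
    if k.sum()>3: print(z,k.sum(),np.percentile(P[k],[2,98],axis=0).round(1).tolist())
# rim outer corners at .06, base corners at .003 in tool frame
A=wplane(f,px([[168,165],[612,165]]),.06);print('rim',((A-t)@R*1000).round(1).tolist())
A=wplane(f,px([[76,28],[768,34]]),.003);print('base',((A-t)@R*1000).round(1).tolist())
E
```

```text
-24.304113324930384
slot [[32.6, -13.0, 102.3], [32.6, 7.1, 102.4]]
slot narrow [[32.0, -8.8, 112.3], [32.1, 3.6, 112.3]]
modbot [[34.5, -5.4, 74.7], [34.6, 5.8, 74.7]]
-30 423 [[30.3, -4.3, -28.4], [35.1, 5.3, -18.5]]
-18 187 [[33.7, -4.4, -17.7], [35.0, 5.0, -6.5]]
-6 151 [[33.7, -4.4, -5.8], [35.0, 5.1, 5.5]]
6 123 [[33.4, -4.7, 6.1], [34.8, 5.0, 17.6]]
18 97 [[33.9, -4.6, 18.4], [34.7, 4.6, 29.7]]
30 81 [[33.4, -5.0, 30.1], [34.7, 4.8, 41.4]]
42 69 [[33.8, -4.7, 42.3], [34.7, 4.5, 53.5]]
54 57 [[33.5, -5.0, 54.2], [34.7, 4.5, 65.8]]
66 44 [[33.4, -5.3, 66.2], [34.8, 4.2, 75.8]]
rim [[45.3, -28.3, 97.2], [45.3, 23.1, 97.4]]
base [[56.3, -48.1, 154.2], [55.6, 50.4, 154.5]]
```

```bash
python3 - <<'E'
from h import *
o=r.get_obs();t=o['tcp_pos'];R=Ro.from_rotvec(o['orientation']).as_matrix()
for tag in ('w3','w4','scene0','top0'):
    f=load(tag);W=(wcloud if tag[0]=='w' else cloud)(f);Q=(W-t)@R*1000
    z=W[...,2]*1000;hx=Q[...,1]+2.6;hy=Q[...,0]
    m=(abs(hx)<18)&(z>57)&(z<64)
    for s in (1,-1):
        k=m&(hy*s>25)&(hy*s<55);
        if k.sum(): print(tag,s,k.sum(),np.percentile(hy[k],[2,50,98]).round(1),np.median(z[k]))
    for nm,lo,hi in (('guideL',-17,-8),('guideR',8,17)):
      for s in (1,-1):
        k=(hx>lo)&(hx<hi)&(z>52.5)&(z<57)&(hy*s>20)&(hy*s<38)
        if k.sum(): print('  ',nm,s,k.sum(),np.percentile(hy[k],[2,50,98]).round(1),np.percentile(hx[k],[2,98]).round(1))
    m=(abs(hy)<25)&(z>57)&(z<64)
    for s in (1,-1):
        k=m&(hx*s>15)&(hx*s<40)
        if k.sum(): print('  side',s,k.sum(),np.percentile(hx[k],[2,50,98]).round(1))
E
```

```text
w3 1 181 [30.  41.5 44.9] 60.80549638548468
w3 -1 195 [-43.  -38.9 -27.8] 60.86526477909836
   guideL 1 1 [30.8 30.8 30.8] [-9.6 -9.6]
   guideL -1 16 [-37.7 -36.9 -27.2] [-16.2  -8.1]
   guideR 1 8 [29.7 33.6 36.8] [8.1 9.2]
   guideR -1 14 [-37.9 -36.6 -27.9] [ 8.1 16.6]
  side 1 160 [21.1 23.3 33.1]
  side -1 166 [-31.4 -24.8 -22.1]
w4 1 393 [30.5 42.2 45.4] 60.59419039982334
w4 -1 106 [-40.8 -34.8 -27.5] 60.310573095174895
   guideL 1 21 [30.6 34.6 37.8] [-11.6  -8.6]
   guideL -1 40 [-37.9 -34.  -27. ] [-16.9  -8.6]
   guideR 1 14 [30.4 34.6 37.9] [ 8.  11.1]
  side 1 252 [21.6 24.1 34.6]
  side -1 296 [-31.4 -24.6 -22.6]
scene0 1 29 [30.8 43.3 47.1] 60.8037938824342
scene0 -1 35 [-42.1 -37.1 -26.5] 60.078954568776794
   guideL -1 5 [-37.3 -32.5 -27.3] [-16.2 -11.1]
   guideR -1 1 [-37. -37. -37.] [8.6 8.6]
  side 1 32 [19.5 23.4 32.6]
  side -1 27 [-36.8 -26.7 -23.3]
top0 1 16 [32.9 43.3 46.7] 60.27046940317984
top0 -1 21 [-40.3 -36.7 -26.5] 62.21043351152789
   guideL -1 1 [-35.3 -35.3 -35.3] [-13.9 -13.9]
   guideR 1 2 [34.5 36.  37.4] [ 8.6 10. ]
   guideR -1 3 [-35.7 -34.4 -25.7] [10.8 15. ]
  side 1 23 [21.5 24.  32.3]
  side -1 28 [-37.1 -25.3 -21.3]
```

Request:
play_rows([
  [-1.8,2.2,0,0,0,0,0],
  [-1.8,2.2,-12,0,0,0,0],
  [-1.8,2.2,-20,0,0,0,0],
  [-1.8,2.2,-28,0,0,0,0],
  [-1.8,2.2,-34,0,0,0,0],
  [-1.8,2.2,-40,0,0,0,0],
  [-1.8,2.2,-40,0,0,0,0],
])

```text
clock: 5.8
tcp_pos: [0.5988, -0.2114, 0.1142]
orientation: [-2.639, -1.702, 0.002]
contact_force: [-0.3, -0.6, -3.0]
grip_width: 0.009
```

```bash
python3 - <<'E'
from h import *
o=st()
f=save('wrist','w5')
im=f['color'][115:215,195:320];cv2.imwrite('pics/w5c.png',cv2.resize(im,None,fx=6,fy=6,interpolation=cv2.INTER_CUBIC)[:600])
f3=save('scene','s5')
im=f3['color'][100:210,150:290];cv2.imwrite('pics/s5c.png',cv2.resize(im,None,fx=5,fy=5,interpolation=cv2.INTER_CUBIC))
E
```

```text
5.8 [ 0.59875212 -0.21143328  0.11417913] [-2.63888948e+00 -1.70231756e+00  1.69839266e-03] [-0.26382534 -0.55950756 -2.96194318] 0.00895451121003468
```

View pics/w5c.png

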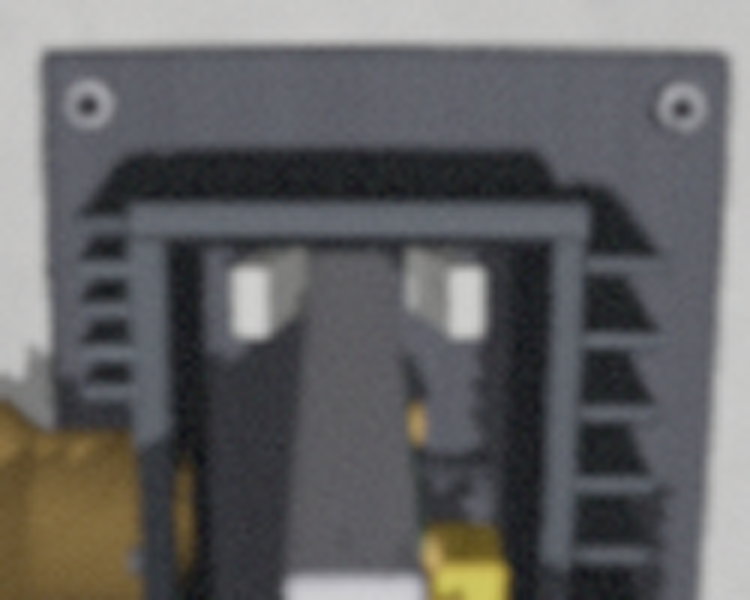

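View pics/s5c.png

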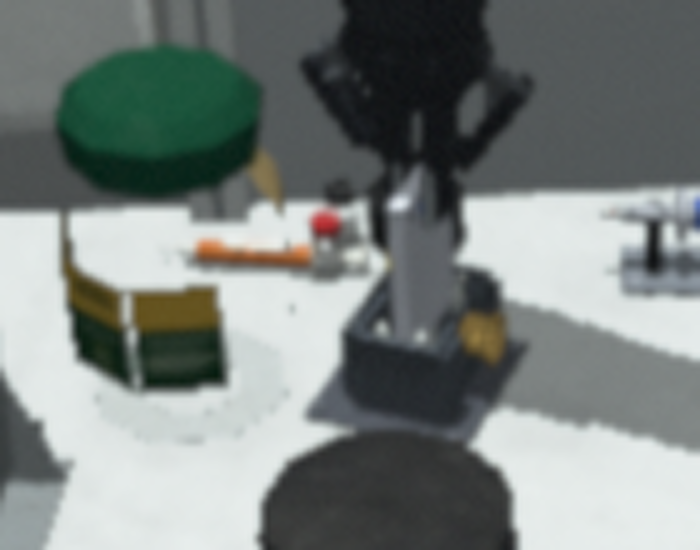

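Request:
play_rows([
  [0,0,-8,0,0,0,0],
  [0,0,-16,0,0,0,0],
  [0,0,-24,0,0,0,0],
  [0,0,-29,0,0,0,0],
  [0,0,-33,0,0,0,0],
  [0,0,-35,0,0,0,0],
  [0,0,-35,0,0,0,0],
])

```text
clock: 6.6
tcp_pos: [0.5992, -0.2117, 0.0802]
orientation: [-2.64, -1.703, -0.0]
contact_force: [0.2, 0.6, -3.4]
grip_width: 0.0087
```

Request:
play_rows([
  [0,0,-1.5,0,0,0,0],
  [0,0,-3,0,0,0,0],
  [0,0,-3,0,0,0,0],
])

```text
clock: 6.9
tcp_pos: [0.5998, -0.212, 0.0799]
orientation: [-2.64, -1.703, -0.003]
contact_force: [-5.5, 4.1, 18.3]
grip_width: 0.0088
```

Request:
play_rows([
  [0,0,2,0,0,0,0],
  [0,0,2,0,0,0,30],
  [0,0,2,0,0,0,30],
  [0,0,2,0,0,0,30],
  [0,0,2,0,0,0,30],
  [0,0,20,0,0,0,30],
  [0,0,60,0,0,0,30],
  [0,0,110,0,0,0,30],
  [0,0,150,0,0,0,30],
  [0,0,160,0,0,0,30],
])

```text
clock: 7.9
tcp_pos: [0.6013, -0.2134, 0.2425]
orientation: [2.636, 1.699, 0.008]
contact_force: [0.3, -0.6, -0.4]
grip_width: 0.0302
```

```bash
python3 - <<'E'
from h import *
o=st();t=o['tcp_pos']
f=save('wrist','w6');f3=save('scene','s6')
im=f3['color'][100:210,150:290];cv2.imwrite('pics/s6c.png',cv2.resize(im,None,fx=5,fy=5,interpolation=cv2.INTER_CUBIC))
W=wcloud(f);P=W[near(W,(.60,-.212),.06,.095,.12)];print(rect(P),P[:,2].mean())
W=cloud(f3);P=W[near(W,(.60,-.212),.06,.095,.12)];print(rect(P),P[:,2].mean())
E
```

```text
7.9 [ 0.60134045 -0.21337208  0.24245464] [2.63562088 1.69885279 0.00837589] [ 0.28772773 -0.55780732 -0.367655  ] 0.030234473501250768
(array([ 600.3, -212.9]), array([70.6, 10.2]), 65.6, 775) 0.10842572712859688
(array([ 601., -209.]), array([70. , 10.7]), 64.9, 98) 0.10587711610166685
```

View pics/w6.png

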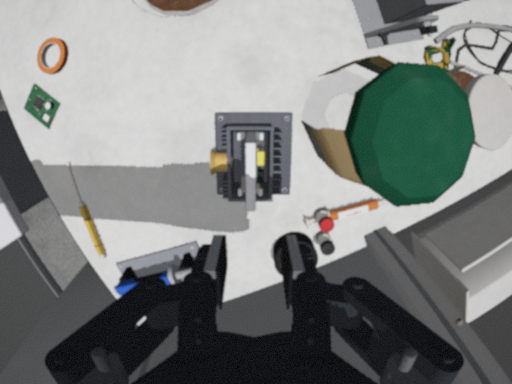

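View pics/s6c.png

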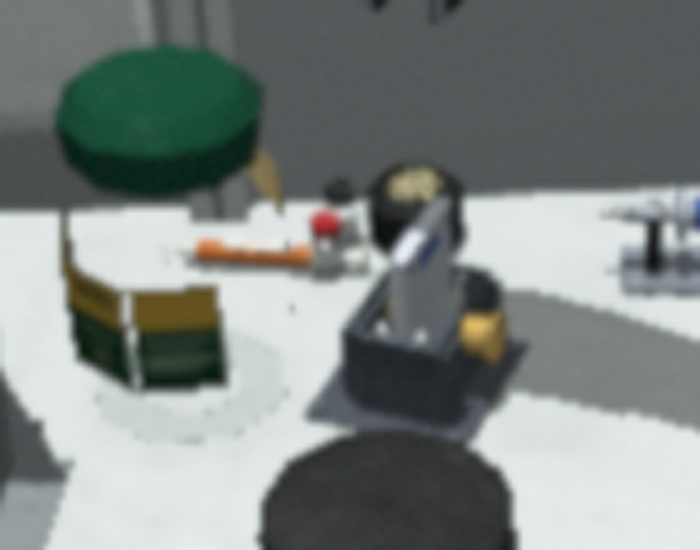

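```bash
python3 - <<'E'
from h import *
for tag in ('top0','scene0','top3','w6'):
    f=load(tag);W=(wcloud if tag[0]=='w' else cloud)(f);c=f['color'].astype(int)
    m=(c[...,0]>100)&(c[...,0]>1.5*c[...,2])&near(W,(.4,-.3),.1,.04,.07)
    P=W[m]; T=P[P[:,2]>.05]; print(tag,rect(P),np.percentile(P[:,2],[5,50,95]), rect(T) if len(T)>3 else '')
E
```

```text
top0 (array([ 381.3, -309.2]), array([19.2, 91.9]), 85.5, 153) [0.05042289 0.05542554 0.05953961] (array([ 381.3, -308.8]), array([16.3, 92.3]), 83.6, 148)
scene0 (array([ 380.7, -305.2]), array([18.3, 92.8]), 86.7, 103) [0.05024208 0.05516587 0.05831281] (array([ 380.7, -305.2]), array([18.3, 92.8]), 86.7, 100)
top3 (array([ 381.4, -309.3]), array([19.7, 92.1]), 85.8, 160) [0.04988336 0.05499052 0.05920623] (array([ 381.5, -308.2]), array([16. , 92.5]), 83.9, 151)
w6 (array([ 381.4, -309.6]), array([15. , 91.4]), 84.2, 181) [0.05070304 0.05457635 0.05603192] (array([ 381.4, -309.6]), array([15. , 91.4]), 84.2, 176)
```

Request:
play_rows([
  [-30,-12,0,0,0,-0.13,50],
  [-70,-30,0,0,0,-0.27,50],
  [-110,-50,0,0,0,-0.41,50],
  [-150,-70,0,0,0,-0.55,50],
  [-190,-88,0,0,0,-0.69,50],
  [-207,-96,0,0,0,-0.83,50],
  [-207,-96,0,0,0,-0.97,50],
  [-207,-96,-20,0,0,-1.11,50],
  [-207,-96,-40,0,0,-1.237,50],
  [-207,-96,-40,0,0,-1.237,50],
  [-207,-96,-40,0,0,-1.237,50],
])

```text
clock: 9.1
tcp_pos: [0.3914, -0.3074, 0.1965]
orientation: [3.138, -0.139, -0.005]
contact_force: [-0.0, 0.2, 0.9]
grip_width: 0.05
```

```bash
python3 - <<'E'
from h import *
o=st();t=o['tcp_pos'];R=Ro.from_rotvec(o['orientation']).as_matrix();print(o['joints'],R.round(3))
f=save('wrist','w7')
W=wcloud(f);c=f['color'].astype(int)
m=(c[...,0]>90)&(c[...,0]>1.5*c[...,2])&near(W,(.4,-.3),.1,.04,.07)
P=W[m];print(rect(P),P[:,2].mean())
E
```

```text
9.1 [ 0.39138683 -0.30744457  0.19647775] [ 3.13844921 -0.1385406  -0.00476757] [-0.00275515  0.16510866  0.90420913] 0.050002677030685096
[-0.2911558   0.3609545   1.03734579  2.05251992 -0.38409251  0.93831063
 -0.70719209] [[ 0.996 -0.088 -0.003]
 [-0.088 -0.996  0.   ]
 [-0.003  0.    -1.   ]]
(array([ 380.7, -310.3]), array([16.6, 93.4]), 83.6, 1306) 0.05450414942026978
```

View pics/w7.png

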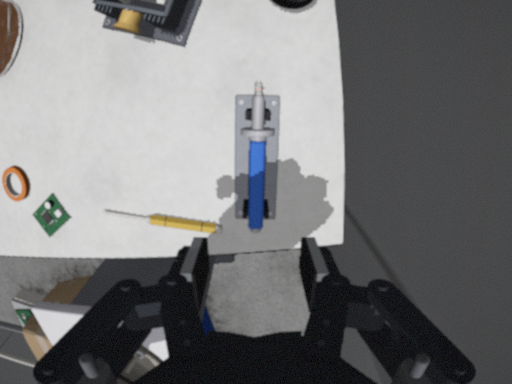

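```bash
python3 - <<'E'
from h import *
f=load('w7');o=r.get_obs();t=o['tcp_pos'];R=Ro.from_rotvec(o['orientation']).as_matrix()
im=f['color'][75:240,215:305];cv2.imwrite('pics/w7c.png',cv2.resize(im,None,fx=5,fy=5,interpolation=cv2.INTER_CUBIC)[:840])
W=wcloud(f);c=f['color'].astype(int)
m=(c[...,0]>90)&(c[...,0]>1.5*c[...,2])&near(W,(.4,-.3),.1,.052,.058)
Q=(W[m]-t)@R*1000
for a in range(-70,35,12):
    k=(Q[:,0]>a)&(Q[:,0]<a+12)
    if k.sum()>3: print(a,k.sum(),np.percentile(Q[k][:,1],[3,50,97]).round(1))
print(Q[:,0].min(),Q[:,0].max())
E
```

```text
-58 127 [-3.8  2.5  8.9]
-46 151 [-3.8  3.5  9.8]
-34 151 [-3.7  3.5  9.7]
-22 165 [-3.6  3.5 10.6]
-10 175 [-3.6  3.4 10.5]
2 180 [-3.5  3.4 11.3]
14 186 [-3.5  3.8 11.2]
26 148 [-2.5  4.3 11.1]
-57.54203433840663 35.80975092914006
```

View pics/w7c.png

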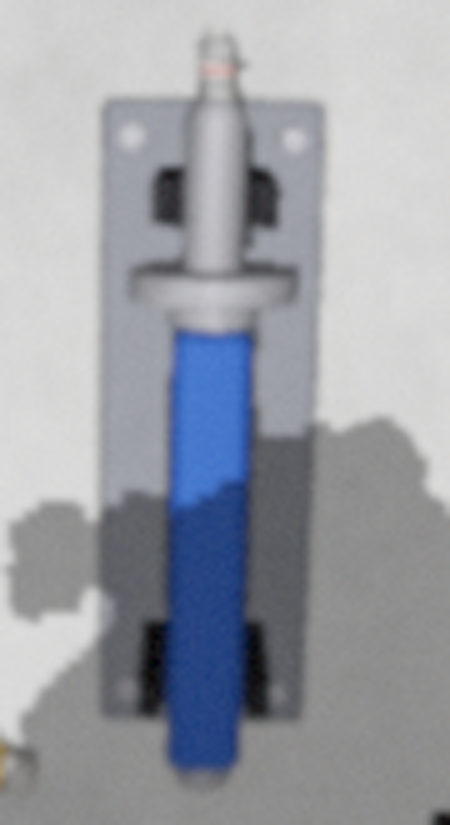

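Request:
play_rows([
  [1.3,-3.3,-40,0,0,-0.014,50],
  [1.3,-3.3,-85,0,0,-0.014,50],
  [1.3,-3.3,-130,0,0,-0.014,50],
  [1.3,-3.3,-160,0,0,-0.014,50],
  [1.3,-3.3,-170,0,0,-0.014,50],
  [1.3,-3.3,-170,0,0,-0.014,50],
  [1.3,-3.3,-170,0,0,-0.014,50],
])

```text
clock: 9.85
tcp_pos: [0.3945, -0.3119, 0.0288]
orientation: [3.136, -0.164, 0.004]
contact_force: [0.6, -0.1, 0.0]
grip_width: 0.0501
```

```bash
python3 - <<'E'
from h import *
o=st();t=o['tcp_pos'];R=Ro.from_rotvec(o['orientation']).as_matrix()
f=save('wrist','w8')
E
```

```text
9.85 [ 0.39454431 -0.31193656  0.02881734] [ 3.13621635 -0.16430298  0.00354177] [ 0.61273998 -0.14914901  0.04867494] 0.05014665226960067
```

View pics/w8.png

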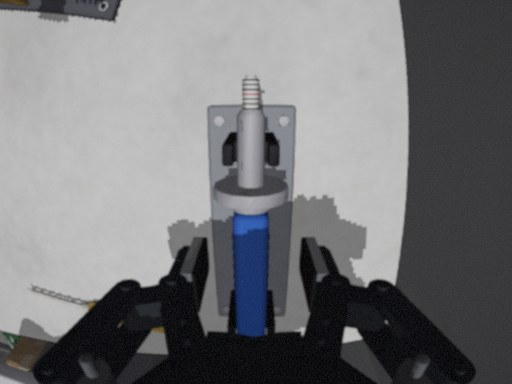

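Request:
play_rows([
  [0,0,-3,0,0,0,50],
  [0,0,-3,0,0,0,0],
  [0,0,-3,0,0,0,0],
  [0,0,-3,0,0,0,0],
  [0,0,-3,0,0,0,0],
  [0,0,-3,0,0,0,0],
], grip_force=80)

```text
clock: 10.5
tcp_pos: [0.3939, -0.3111, 0.0248]
orientation: [-3.137, 0.165, -0.001]
contact_force: [0.1, 0.3, 6.0]
grip_width: 0.0149
```

Request:
play_rows([
  [0,0,10,0,0,0,0],
  [0,0,40,0,0,0,0],
  [0,0,80,0,0,0,0],
  [0,0,110,0,0,0,0],
  [0,0,110,0,0,0,0],
  [0,0,110,0,0,0,0],
])

```text
clock: 11.1
tcp_pos: [0.3938, -0.3107, 0.1347]
orientation: [-3.137, 0.164, -0.002]
contact_force: [-0.2, 1.3, -2.2]
grip_width: 0.0149
```

```bash
python3 - <<'E'
from h import *
o=st();t=o['tcp_pos'];R=Ro.from_rotvec(o['orientation']).as_matrix();print(o['joints'])
f=save('wrist','w9')
im=f['color'][60:260,200:310];cv2.imwrite('pics/w9c.png',cv2.resize(im,None,fx=4,fy=4,interpolation=cv2.INTER_CUBIC))
W=wcloud(f);Q=(W-t)@R*1000
m=(abs(Q[...,1])<25)&(Q[...,2]>-60)&(Q[...,2]<30)&(Q[...,0]>12)
P=Q[m]
for a in range(12,110,4):
    k=(P[:,0]>=a)&(P[:,0]<a+4)
    if k.sum()>3: print(a,k.sum(),np.percentile(P[k][:,1],[2,50,98]).round(1),np.percentile(P[k][:,2],[2,50,98]).round(1))
print(P[:,0].max())
E
```

```text
11.1 [ 0.39381563 -0.31073583  0.13474701] [-3.13710912e+00  1.64399639e-01 -2.02100144e-03] [-0.23822798  1.30542669 -2.24551836] 0.014932334823852554
[-0.18468057  0.46344848  0.93512758  2.09870798 -0.51431087  0.82267208
 -0.61249404]
12 2822 [-18.9   1.4  21.5] [-58.6 -45.6  -7.7]
16 287 [-6.7  1.8  9.4] [-30.8 -29.6 -25.6]
20 308 [-6.9  0.9  9.3] [-30.7 -29.5 -25.1]
24 301 [-6.8  0.9  8.7] [-30.8 -29.5 -27.3]
28 344 [-6.8  1.4  8.7] [-30.8 -29.6 -24.4]
32 322 [-6.3  0.9  8.2] [-30.1 -28.2 -24.6]
36 145 [-13.8   0.6  16.1] [-36.7 -34.7 -24.6]
40 731 [-13.9   1.3  16.9] [-37.3 -34.8 -24.8]
44 1391 [-13.7   0.9  16.1] [-36.4 -25.6  -9.2]
48 261 [-4.6  1.3  6.9] [-26.3 -24.7 -20.2]
52 259 [-4.5  0.9  6.8] [-26.7 -24.6 -20.3]
56 276 [-5.   0.9  6.8] [-26.4 -24.5 -19.8]
60 282 [-4.9  0.9  6.7] [-26.6 -24.7 -19.9]
64 283 [-4.8  0.9  6.7] [-26.5 -24.7 -20.5]
68 283 [-4.4  0.9  6.6] [-26.5 -24.9 -20.9]
72 288 [-4.3  1.3  6.8] [-26.5 -24.6 -20.1]
76 210 [-3.1  1.1  5.8] [-25.4 -23.1 -20. ]
80 173 [-1.9  1.3  4.6] [-24.  -22.5 -19.8]
84 169 [-1.9  1.3  4.6] [-24.1 -22.5 -19.8]
88 145 [-2.   1.3  4.5] [-24.  -22.3 -19.8]
92 20 [-0.7  1.1  2.9] [-22.7 -21.3 -20.1]
92.5425666741251
```

View pics/w9c.png

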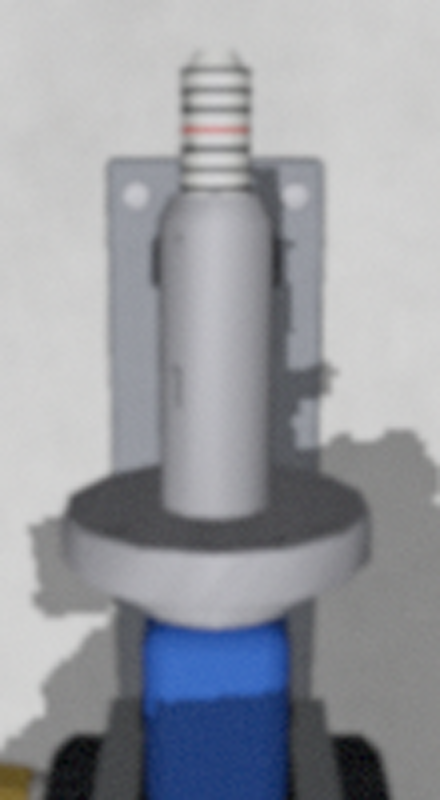

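Request:
play_rows([
  [0,40,0,0,0,0,0],
  [10,85,0,0,0,-0.08,0],
  [30,130,0,0,0,-0.18,0],
  [50,170,0,0,0,-0.28,0],
  [50,170,-35,0,0,-0.319,0],
  [50,170,-35,0,0,-0.319,0],
  [50,170,-35,0,0,-0.319,0],
])

```text
clock: 11.85
tcp_pos: [0.4419, -0.1417, 0.0987]
orientation: [3.069, -0.662, -0.005]
contact_force: [-1.2, -0.5, -1.0]
grip_width: 0.0149
```

```bash
python3 - <<'E'
from h import *
o=st();t=o['tcp_pos'];R=Ro.from_rotvec(o['orientation']).as_matrix();print(o['joints'],np.degrees(np.arctan2(R[1,0],R[0,0])))
f=save('wrist','w10')
E
```

```text
11.85 [ 0.44188506 -0.14174772  0.09869474] [ 3.06949184 -0.6619158  -0.00524468] [-1.23435137 -0.48611227 -0.9841535 ] 0.014878341967897401
[-0.59985944  0.51529272  0.99541789  2.2053808  -0.64715552  0.75162984
 -1.15928731] -24.338412830644625
```

View pics/w10.png

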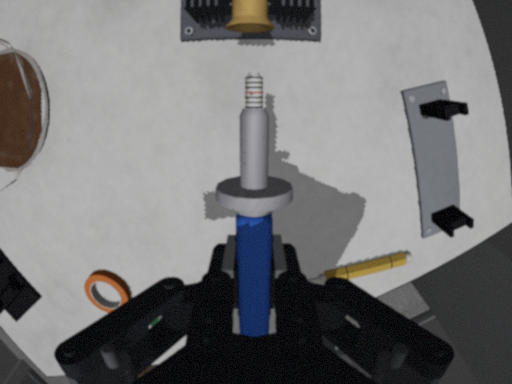

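```bash
python3 - <<'E'
from h import *
o=r.get_obs();t=o['tcp_pos'];R=Ro.from_rotvec(o['orientation']).as_matrix()
f=load('w10');W=wcloud(f);Q=(W-t)@R*1000
im=f['color'][0:100,170:335];cv2.imwrite('pics/w10c.png',cv2.resize(im,None,fx=4.8,fy=4.8,interpolation=cv2.INTER_CUBIC))
c=f['color'].astype(int)
b=(c[...,2]>1.5*c[...,0])&(c[...,2]>90)&(Q[...,0]>105)&(Q[...,0]<200)&(abs(Q[...,1])<40)
P=Q[b]
for a in range(105,200,4):
    k=(P[:,0]>=a)&(P[:,0]<a+4)
    if k.sum()>3: print(a,k.sum(),np.percentile(P[k][:,1],[2,50,98]).round(1),(t[2]*1000-np.percentile(P[k][:,2],[2,50,98])).round(1))
g=(abs(Q[...,1])<25)&(Q[...,2]>-30)&(Q[...,2]<-10)&(Q[...,0]>50)&(Q[...,0]<110);P=Q[g]
for a in range(50,100,10):
    k=(P[:,0]>=a)&(P[:,0]<a+10)
    if k.sum()>3: print('g',a,np.percentile(P[k][:,1],[2,50,98]).round(1))
print(P[:,0].max())
E
```

```text
125 158 [-15.2  -3.    9.3] [61.  58.7 53.2]
129 177 [-13.8  -2.8   8.2] [59.5 56.2 49.7]
133 191 [-13.   -2.8   7.1] [57.2 54.8 49.7]
137 195 [-13.   -2.9   7.1] [57.5 55.  49.7]
141 124 [-13.1  -2.9   7.8] [57.1 54.2 48.1]
g 50 [-5.7 -0.2  5.7]
g 60 [-6.  -0.2  5.5]
g 70 [-5.1  0.1  5.4]
g 80 [-3.1  0.1  3.4]
g 90 [-2.3  0.1  2.4]
92.02331531528093
```

View pics/w10c.png

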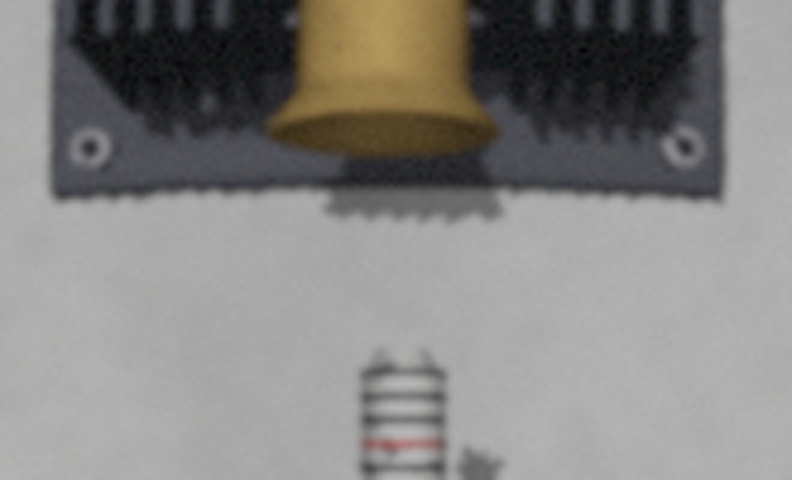

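Request:
play_rows([
  [1.2,2.7,-30,0,0,0,0],
  [1.2,2.7,-60,0,0,0,0],
  [1.2,2.7,-73.5,0,0,0,0],
  [1.2,2.7,-73.5,0,0,0,0],
  [1.2,2.7,-73.5,0,0,0,0],
])

```text
clock: 12.4
tcp_pos: [0.4449, -0.1401, 0.0269]
orientation: [3.07, -0.666, 0.002]
contact_force: [0.7, 0.8, -1.9]
grip_width: 0.0148
```

```bash
cat > m.py <<'E'
from h import *
import sys
o=st();t=o['tcp_pos'];R=Ro.from_rotvec(o['orientation']).as_matrix();print(np.degrees(np.arctan2(R[1,0],R[0,0])),R[:,2])
f=save('wrist',sys.argv[1]);W=wcloud(f);Q=(W-t)@R*1000
im=f['color'][0:130,170:335];cv2.imwrite(f'pics/{sys.argv[1]}c.png',cv2.resize(im,None,fx=4.5,fy=4.5,interpolation=cv2.INTER_CUBIC))
c=f['color'].astype(int)
b=(c[...,2]>1.5*c[...,0])&(c[...,2]>80)&(Q[...,0]>50)&(Q[...,0]<200)&(abs(Q[...,1])<40)&(W[...,2]>.04)
P=Q[b]
for a in range(50,200,4):
    k=(P[:,0]>=a)&(P[:,0]<a+4)
    if k.sum()>8: print(a,k.sum(),np.percentile(P[k][:,1],[2,50,98]).round(1),(t[2]*1000-np.percentile(P[k][:,2],[2,50,98])).round(1))
print('mouth',np.percentile(P[:,0],[0,1]))
g=(abs(Q[...,1])<25)&(Q[...,2]>-30)&(Q[...,2]<-10)&(Q[...,0]>50)&(Q[...,0]<110)&~b;P=Q[g]
for a in range(50,100,10):
    k=(P[:,0]>=a)&(P[:,0]<a+10)
    if k.sum()>8: print('g',a,np.percentile(P[k][:,1],[2,50,98]).round(1),(t[2]*1000-np.percentile(P[k][:,2],[2,50,98])).round(1))
E
python3 m.py w11
```

```text
12.4 [ 0.44487514 -0.14014457  0.02687805] [ 3.07004676e+00 -6.66068878e-01  2.06584624e-03] [ 0.67499426  0.8259682  -1.87033303] 0.014753699691299254
-24.48205388847366 [ 1.25948209e-03 -3.97889450e-04 -9.99999128e-01]Traceback (most recent call last):
  File "m.py", line 12, in <module>
    print('mouth',np.percentile(P[:,0],[0,1]))
                  ~~~~~~~~~~~~~^^^^^^^^^^^^^^
    return _quantile_unchecked(
        a, q, axis, out, overwrite_input, method, keepdims, weights)
    return _ureduce(a,
                    func=_quantile_ureduce_func,
    ...<5 lines>...
                    overwrite_input=overwrite_input,
                    method=method)
    r = func(a, **kwargs)
    result = _quantile(arr,
                       quantiles=q,
    ...<2 lines>...
                       out=out,
                       weights=wgt)
    slices_having_nans = np.isnan(arr[-1, ...])
                                  ~~~^^^^^^^^^
IndexError: index -1 is out of bounds for axis 0 with size 0
```

View pics/w11c.png

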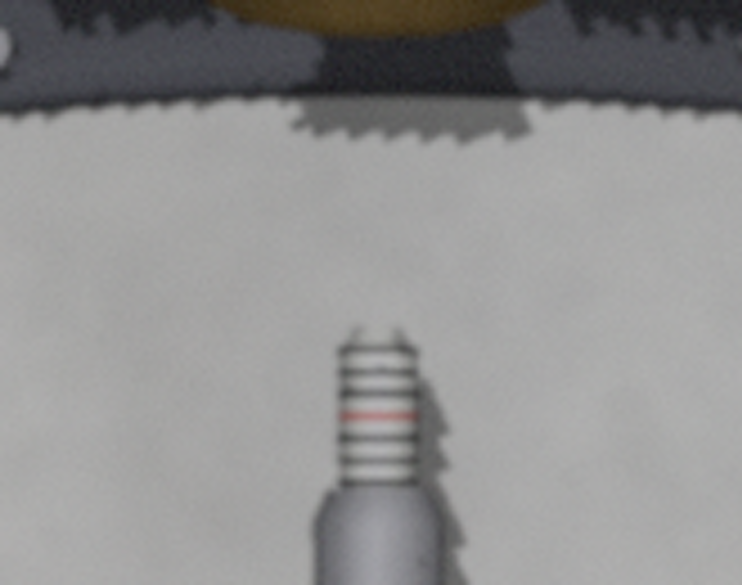

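Request:
play_rows([
  [9,-4,-1.5,0,0,0,0],
  [18.2,-8.2,-1.5,0,0,0,0],
  [18.2,-8.2,-1.5,0,0,0,0],
  [18.2,-8.2,-1.5,0,0,0,0],
])

```text
clock: 12.85
tcp_pos: [0.4635, -0.1468, 0.0245]
orientation: [3.071, -0.661, 0.001]
contact_force: [-0.3, 0.7, -1.8]
grip_width: 0.0149
```

```bash
sed -i "s/&(c\[...,2\]>80)/\&(c[...,2]>40)/; s/^print('mouth.*/if len(P): print('mouth',np.percentile(P[:,0],[0,1]))/" m.py
python3 m.py w12; python3 - <<'E'
from h import *
f3=save('scene','s12')
im=f3['color'][110:210,190:330];cv2.imwrite('pics/s12c.png',cv2.resize(im,None,fx=5.5,fy=5.5,interpolation=cv2.INTER_CUBIC))
E
```

```text
12.85 [ 0.46348574 -0.14675104  0.02448163] [ 3.07103001e+00 -6.60842888e-01  8.00490027e-04] [-0.33449466  0.74893152 -1.81722649] 0.014899923861468413
-24.288137420778146 [ 4.42493705e-04 -3.66302605e-04 -9.99999835e-01]
102 172 [-12.    4.3  17.1] [60.9 56.1 41.1]
106 646 [-10.4   2.2  15.2] [60.7 57.2 40.7]
110 510 [-8.5  2.2 13.1] [57.5 55.1 47.8]
114 561 [-8.1  2.6 13.3] [56.9 54.7 48.1]
118 393 [-8.2  2.6 13.3] [56.8 54.2 47.7]
122 10 [-8.2 12.2 13.5] [49.9 48.4 47.1]
mouth [105.34255806 105.59663594]
g 50 [-5.   0.7  6.3] [50.9 49.1 45. ]
g 60 [-5.3  0.5  6.2] [50.8 49.1 44.7]
g 70 [-4.5  0.8  6.2] [51.  48.6 44.1]
g 80 [-2.4  0.8  4.1] [48.7 47.  44.2]
g 90 [-2.4  0.8  4. ] [48.5 46.4 43.8]
```

View pics/w12c.png

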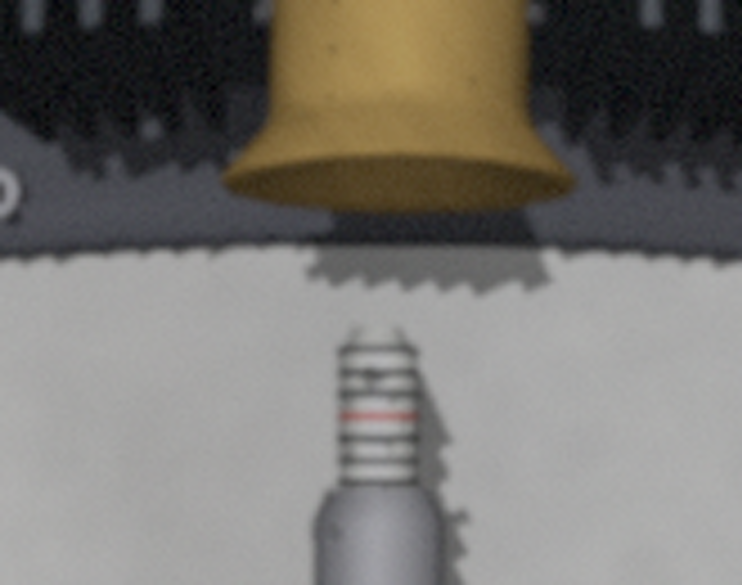

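View pics/s12c.png

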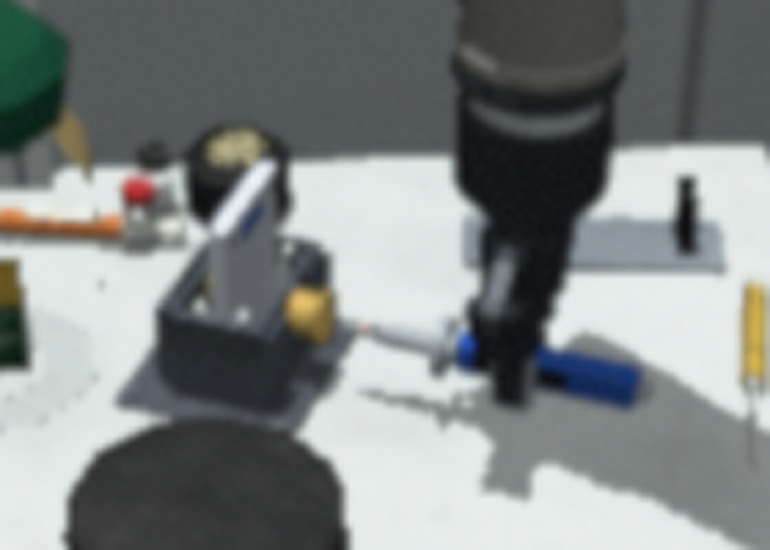

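Request:
play_rows([
  [-0.7,-1.7,0,0,0,0,0],
  [8,-5.6,0,0,0,0,0],
  [17,-9.7,0,0,0,0,0],
  [26.6,-14,0,0,0,0,0],
  [26.6,-14,0,0,0,0,0],
])

```text
clock: 13.45
tcp_pos: [0.4918, -0.1615, 0.0245]
orientation: [3.07, -0.66, 0.003]
contact_force: [-0.3, 0.0, -1.9]
grip_width: 0.0145
```

```bash
python3 m.py w13
```

```text
13.45 [ 0.49180897 -0.16154803  0.0245417 ] [ 3.07036602 -0.6604514   0.00349578] [-0.28801389  0.04976038 -1.91165408] 0.014485366666926928
-24.27923750028344 [ 0.00196723 -0.00144057 -0.99999703]
74 764 [-12.2   0.8  13.6] [60.7 57.2 49.1]
78 594 [-10.1   0.8  11.5] [57.7 54.9 48.1]
82 602 [-9.8  0.8 11. ] [56.8 54.7 48.2]
86 593 [-9.8  0.8 11.4] [56.6 54.6 47.8]
90 519 [-9.7  0.8 11.3] [56.9 54.1 47.7]
mouth [72.43990879 74.29953474]
g 50 [-5.   0.4  6.3] [50.9 49.2 45. ]
g 60 [-5.3  0.4  6.2] [51.  49.2 44.6]
g 70 [-13.9   0.4  15. ] [51.4 49.3 44.6]
g 80 [-24.2 -18.7  20.8] [54.  46.7 35.1]
g 90 [-23.9 -12.2  20.6] [54.1 46.5 35.2]
```

View pics/w13c.png

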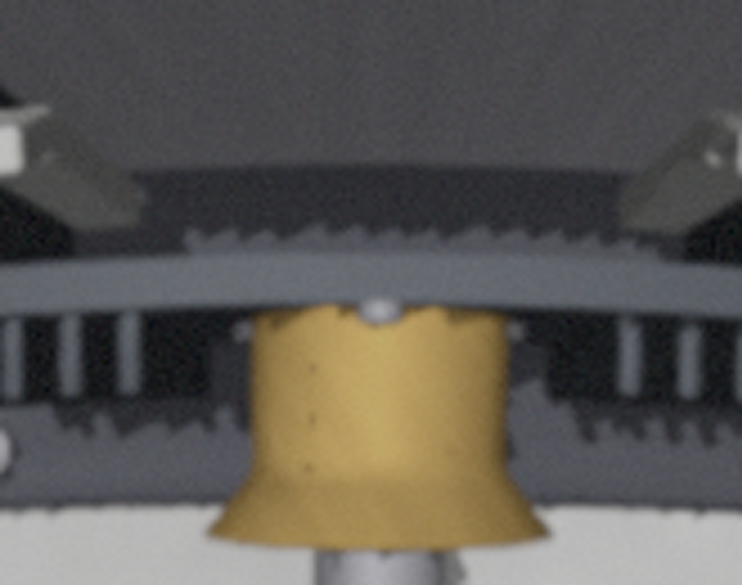

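Request:
play_rows([
  [6.4,-2.9,0,0,0,0,0],
  [12.8,-5.8,0,0,0,0,0],
  [18.2,-8.2,0,0,0,0,0],
  [21.9,-9.9,0,0,0,0,0],
  [21.9,-9.9,0,0,0,0,0],
])

```text
clock: 14.0
tcp_pos: [0.5121, -0.1708, 0.0244]
orientation: [3.071, -0.661, 0.001]
contact_force: [0.7, -0.0, -1.6]
grip_width: 0.0146
```

Request:
play_rows([
  [1,-0.4,0,0,0,0,0],
  [2.7,-1.2,0,0,0,0,0],
  [4.5,-2.1,0,0,0,0,0],
  [4.5,-2.1,0,0,0,0,0],
])

```text
clock: 14.4
tcp_pos: [0.5158, -0.1725, 0.0242]
orientation: [-3.071, 0.661, 0.001]
contact_force: [-0.5, -0.7, -3.0]
grip_width: 0.0152
```

```bash
python3 m.py w14
```

```text
14.4 [ 0.51579353 -0.17247146  0.02421095] [-3.07104819e+00  6.61347837e-01  7.21400286e-04] [-0.50819161 -0.67389535 -2.99791423] 0.015186763690318978
-24.306006795412706 [-4.19300506e-04  2.34533815e-04 -9.99999885e-01]
50 736 [-11.4   0.7  12.9] [58.8 55.7 48.3]
54 519 [-9.3  0.5 11. ] [56.9 55.  49. ]
58 540 [-9.7  0.8 11. ] [56.8 54.8 48.2]
62 512 [-9.6  0.5 10.9] [56.8 54.7 48.5]
66 33 [-5.4 -1.8  6.1] [57.  55.4 54.2]
70 24 [-6.8  6.8  8.2] [52.6 42.5 40.6]
mouth [50.0028925  50.09515628]
g 50 [-13.3 -10.6  14.2] [49.2 47.6 42.6]
g 60 [-24.1 -18.8  25. ] [54.1 48.6 35.7]
g 70 [-23.2   0.4  23.3] [53.7 47.8 35. ]
g 80 [-22.7   0.8  22.6] [52.9 46.4 36.5]
```

View pics/w14.png

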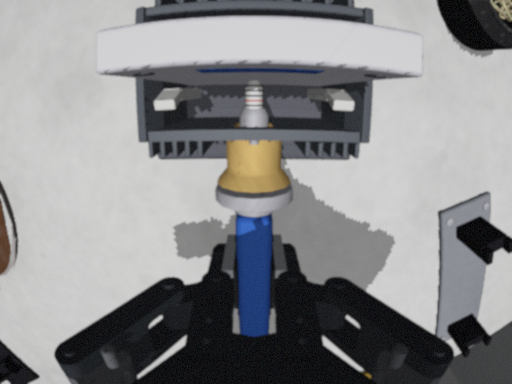

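Request:
play_rows([
  [0.9,-0.4,0,0,0,0,0],
  [1.8,-0.8,0,0,0,0,0],
  [1.8,-0.8,0,0,0,0,0],
])

```text
clock: 14.75
tcp_pos: [0.5178, -0.1734, 0.0243]
orientation: [3.071, -0.661, -0.0]
contact_force: [-1.5, 0.4, -2.0]
grip_width: 0.0149
```

Request:
play_rows([
  [0.9,-0.4,0,0,0,0,0],
  [1.8,-0.8,0,0,0,0,0],
  [1.8,-0.8,0,0,0,0,0],
])

```text
clock: 15.05
tcp_pos: [0.5178, -0.1733, 0.0239]
orientation: [-3.07, 0.661, 0.006]
contact_force: [-6.2, 3.8, 2.5]
grip_width: 0.0151
```

Request:
play_rows([
  [0.9,-0.4,0,0,0,0,0],
  [1.4,-0.6,0,0,0,0,0],
  [1.4,-0.6,0,0,0,0,0],
  [1.4,-0.6,0,0,0,0,0],
])

```text
clock: 15.45
tcp_pos: [0.5178, -0.1733, 0.0236]
orientation: [-3.069, 0.662, 0.009]
contact_force: [-9.5, 5.7, 3.8]
grip_width: 0.0148
```

```bash
python3 m.py w15 | head -8; python3 - <<'E'
from h import *
f=load('w15');im=f['color'][60:220,190:320];cv2.imwrite('pics/w15d.png',cv2.resize(im,None,fx=4.5,fy=4.5,interpolation=cv2.INTER_CUBIC)[:720])
W=wcloud(f);P=W[near(W,(.60,-.212),.06,.1,.12)];print(rect(P),P[:,2].mean())
E
```

```text
15.45 [ 0.51782304 -0.17333002  0.02363497] [-3.06865675  0.66152875  0.0094533 ] [-9.50245847  5.69313543  3.83718253] 0.014798402776782876
-24.330639121377857 [-0.00537617  0.00364124 -0.99997892]
50 569 [-9.7  0.9 11.2] [57.7 55.3 48.6]
54 529 [-9.6  0.5 11. ] [57.2 55.3 49.2]
58 542 [-9.6  0.8 11.3] [57.2 55.3 48.6]
62 204 [-9.  -1.2 10.4] [57.3 55.3 49.6]
66 32 [-6.9  0.6  8.3] [53.1 43.  40.6]
mouth [50.00187548 50.07502276]
(array([ 601.7, -213.6]), array([70.9, 10.9]), 65.6, 14306) 0.1083717734229428
```

View pics/w15d.png

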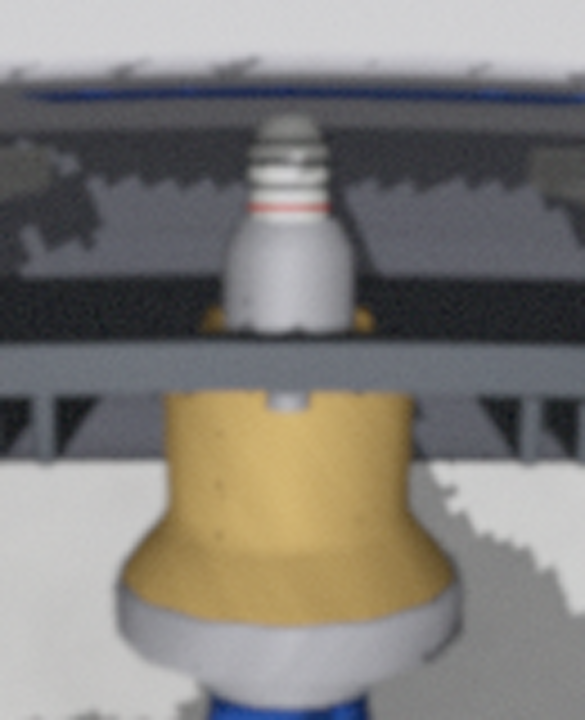

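Request:
play_rows([
  [-4,1.8,1,0,0,0,0],
  [-13,5.8,1,0,0,0,0],
  [-27,12.3,1,0,0,0,0],
  [-45,20.5,1,0,0,0,0],
  [-64,29,1,0,0,0,0],
  [-82,37,1,0,0,0,0],
  [-91,41,1,0,0,0,0],
  [-91,41,1,0,0,0,0],
  [-91,41,20,0,0,0,0],
  [-91,41,20,0,0,0,0],
])

```text
clock: 16.5
tcp_pos: [0.4323, -0.1347, 0.0457]
orientation: [3.071, -0.661, 0.007]
contact_force: [1.6, -0.8, -1.3]
grip_width: 0.0147
```

```bash
python3 m.py w16;  python3 - <<'E'
from h import *
print(r.get_obs()['joints'])
f=load('w16');im=f['color'][40:220,200:320];cv2.imwrite('pics/w16d.png',cv2.resize(im,None,fx=4,fy=4,interpolation=cv2.INTER_CUBIC))
f3=save('scene','s16');cv2.imwrite('pics/s16c.png',cv2.resize(f3['color'][90:230,150:340],None,fx=4,fy=4))
W=cloud(f3);P=W[near(W,(.60,-.212),.06,.095,.12)];print(rect(P),P[:,2].mean())
E
```

```text
16.5 [ 0.43231896 -0.1346641   0.04572823] [ 3.07067329 -0.66103403  0.00661637] [ 1.64369507 -0.76626847 -1.3327649 ] 0.014703526617951913
-24.297735435316312 [ 0.00399926 -0.00144059 -0.99999097]
g 50 [-5.   0.5  6.4] [72.1 70.5 66.2]
g 60 [-5.3  0.5  6.3] [72.  70.4 66. ]
g 70 [-4.4  0.9  6.2] [72.  69.8 65.7]
g 80 [-2.4  0.9  4.1] [69.7 68.1 65.4]
[-0.50758083  0.57627678  0.85633365  2.26040268 -0.77905374  0.6255444
 -1.06026677]
(array([ 600. , -211.2]), array([69.2, 11.1]), 65.8, 100) 0.10593466066615168
```

View pics/w16d.png

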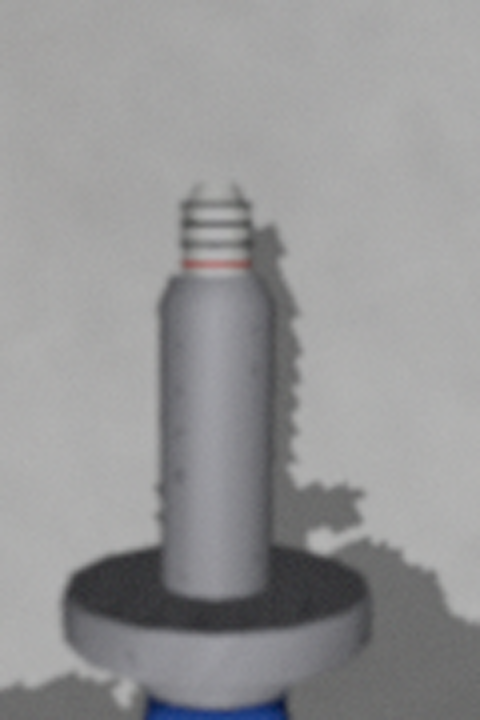

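View pics/s16c.png

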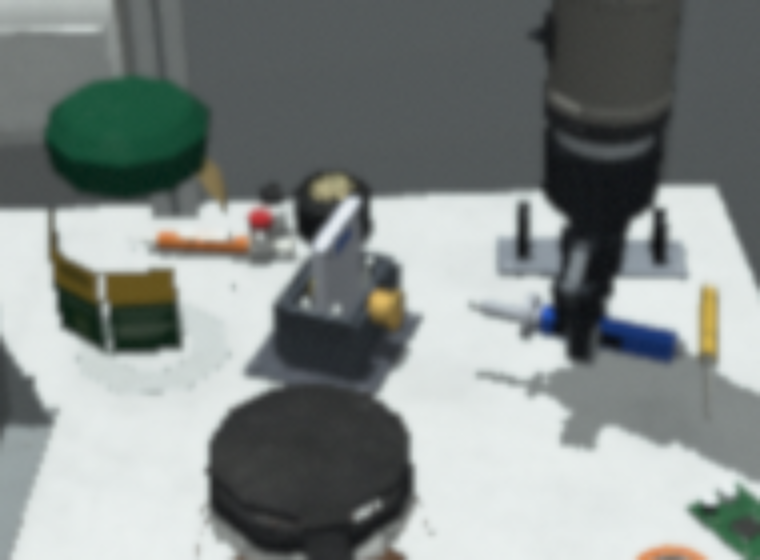

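Request:
play_rows([
  [0,0,45,0,0,0,0],
  [0,10,90,0,0,0,0],
  [0,20,135,0,0,-0.1,0],
  [0,30,180,0,0,-0.23,0],
  [0,40,215,0,0,-0.36,0],
  [0,40,225,0,0,-0.49,0],
  [0,40,225,0,0,-0.62,0],
  [0,40,225,0,0,-0.75,0],
  [0,40,225,0,0,-0.88,0],
  [0,40,225,0,0,-1.01,0],
  [0,40,225,0,0,-1.147,0],
  [0,40,225,0,0,-1.147,0],
])

```text
clock: 17.8
tcp_pos: [0.4325, -0.0938, 0.2676]
orientation: [-2.218, 2.222, 0.006]
contact_force: [-0.3, 0.9, -3.8]
grip_width: 0.0148
```

Request:
play_rows([
  [0,0,0,0,0,0,0],
  [0,0,0,0,0,0,0],
  [0,0,0,0,0,0,0],
  [0,0,0,0,0,0,0],
])

```text
clock: 18.2
tcp_pos: [0.4321, -0.0953, 0.2678]
orientation: [2.22, -2.223, -0.004]
contact_force: [-0.6, -0.2, -1.6]
grip_width: 0.0149
```

```bash
python3 m.py w17;  python3 - <<'E'
from h import *
o=r.get_obs();print(o['joints'],abs(o['qvel']).max())
f=load('w17');im=f['color'][40:220,200:320];cv2.imwrite('pics/w17d.png',cv2.resize(im,None,fx=4,fy=4,interpolation=cv2.INTER_CUBIC))
f3=save('scene','s17');W=cloud(f3);P=W[near(W,(.60,-.212),.06,.095,.12)];print(rect(P),P[:,2].mean())
E
```

```text
18.2 [ 0.43213086 -0.09530642  0.26784859] [ 2.21951668 -2.22265943 -0.00358329] [-0.61216725 -0.22778755 -1.60266246] 0.014858816571883269
-90.08114226026298 [-0.00196382  0.00126328 -0.99999727]
g 50 [-6.9 -1.5  4.4] [294.3 292.5 288.5]
g 60 [-7.2 -1.5  4.3] [294.3 292.6 287.9]
g 70 [-6.3 -1.1  4.3] [294.1 291.9 287.7]
g 80 [-4.3 -1.1  2.2] [292.1 290.3 287.8]
[-1.29150694  0.03678953  1.4547496   2.08690368 -0.04328402  1.05291631
 -2.95825914] 0.004230116848944181
(array([ 600.8, -209.6]), array([69.2, 11.5]), 65.0, 100) 0.10566169996256271
```

View pics/w17d.png

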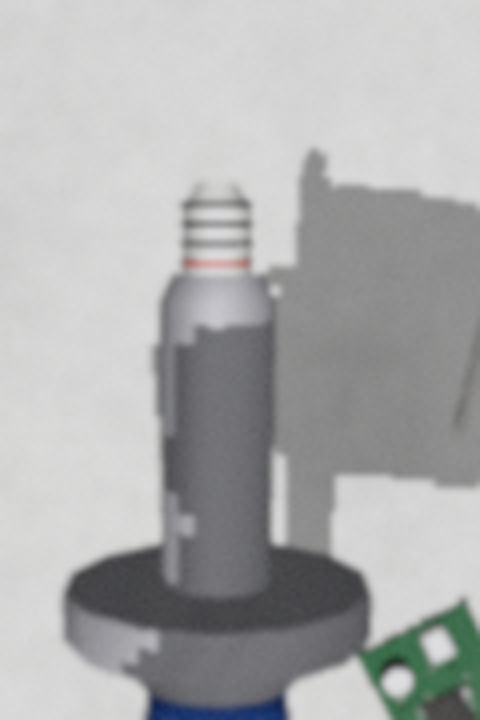

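View pics/s17.png

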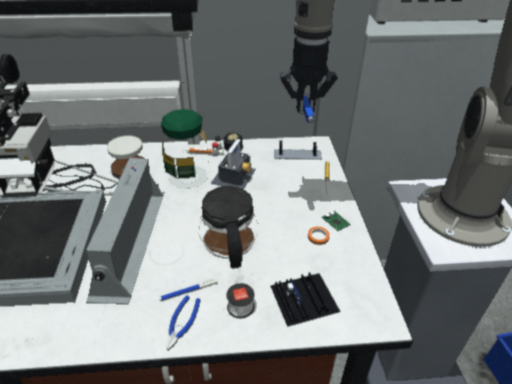

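Two joints sit very near their limits (j7 at -2.958, j3 at 1.455). I'll back off a little within the crosswise tolerance.

Request:
play_rows([
  [0,0,0,0,0,0.04,0],
  [0,0,0,0,0,0.08,0],
  [0,0,0,0,0,0.12,0],
  [0,0,0,0,0,0.12,0],
  [0,0,0,0,0,0.12,0],
])

```text
clock: 18.8
tcp_pos: [0.4323, -0.0946, 0.2679]
orientation: [2.348, -2.086, -0.003]
contact_force: [0.1, -0.5, -1.4]
grip_width: 0.0146
```

```bash
python3 - <<'E'
from h import *
o=st();print(o['joints'],abs(o['qvel']).max())
E
```

```text
18.8 [ 0.43232201 -0.09463961  0.26786612] [ 2.3484736  -2.08554098 -0.0032592 ] [ 0.13896301 -0.53683836 -1.35954147] 0.014609234399713554
[-1.27138345  0.02606754  1.42329816  2.08673932 -0.0302307   1.05337486
 -2.85625515] 0.004747823555010134
```

```bash
python3 - <<'E'
from h import *
print(r.hand_in()); 
E
```

```text
the job is handed in; nothing more can be done
None
```

The job is handed in at about 18.8 s of the 64 s allowed; no verdict was reported.

**Module:** I took the module from the rack and slid it down the card slot until it met the floor at about 18 N, then released it. Its bare face is towards the tube. The wrist camera put its top at z ≈ 0.108 m, against 0.109 m expected when home. The scene camera read 2–3 mm lower (about 0.106 m), but those readings did not shift from release through the final look.

**Gauge reading:** I lifted the gauge from its stand and pushed it into the tube until the collar stopped against the mouth, with about 11 N of push. The wrist picture showed the tip touching the module and pushed back to the red ring, about 8 mm by eye. I held it there for about 0.4 s, then drew it straight out, and the ring reading stayed the same.

**Final pose:** The gauge is still gripped, level, with its tip at about 0.287 m. It is 0.12 rad off crosswise, against the 0.3 rad limit.

**Joint limits:** The first crosswise pose left joint 7 at -2.958 rad (limit -2.96) and joint 3 at 1.455 rad (limit 1.46). I turned back 0.12 rad before handing in, which left joint 7 at -2.856 and joint 3 at 1.423. No reading I took was past a limit.

**Other items:** In the last scene picture the tape roll, spool and tip cleaner look where they started; I did not measure them.

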